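# Read a test cassette under the flip-up loupe

## Robot

A 7-joint arm with a two-finger parallel gripper is mounted at the origin on a cart in front of the work surface, level with it; the furniture and walls round the work are solid. World frame = base frame: x ahead of the robot, y to its left, z up, the work surface at z = 0. Lengths are in m, angles in rad, forces in N, time in s.
With the tool pointing down it reaches from about 0.4 to 0.85 m from the base axis. Payload 10.4 kg.
Tool frame: the origin (TCP) lies on the centre line of the jaws, within the pads' length; the fingertips stand 22 mm ahead of it and the grasp point (between the pads) lies 3 mm ahead of it; x points along the fingers, y is the direction in which the jaws open and shut, and the axes are right-handed (so a half turn about x gives the same grasp; the last joint's range is limited). The gripper opens to 87 mm and grips with 3 to 60 N. Pads are 19 mm wide; open, the fingers measure 117 mm over their backs; the gripper's body (75 mm by 190 mm) begins 51 mm behind the grasp point.
Start: joints at [-1.278, 0.332, -0.065, 1.46, 0.022, 1.35, -0.088], TCP at [0.194, 0.594, 0.245] pointing down, gripper open.
Joint ranges: [-2.6, 2.6], [-0.5, 2.12], [-1.47, 1.34], [0.16, 2.42], [-1.27, 4.41], [0.06, 2.06], [-2.6, 2.6]. Speed limits (rad/s): [2.22, 2.22, 2.79, 2.79, 3.14, 3.14, 3.14].

## Interface

Orientations are given as a unit quaternion [x, y, z, w].
In Python, from bench import * gives the robot as it stands.
- The arm moves only by the tool arm_command, never from a script. Its argument "targets" is one flat list of numbers, 7 for each row, row after row: the turn, a rotation vector about the tool's x, y, z in units of 45 degrees (1.0 is 45 degrees), then the shift along the tool's x, y, z in units of 25 mm (1.0 is 25 mm), then the opening, from 0 (shut) to 1 (fully open). In form: [wx, wy, wz, tx, ty, tz, fingers, wx, wy, wz, tx, ty, tz, fingers, ...]. A call has 1 to 12 rows; each row shifts and turns the pose as measured when the row begins, along the tool's axes as they then stand; what a row does not reach is not made up. A row lasts 1/12 s, in which the tool goes at most 41.7 mm and 7.16 degrees, less where a joint would pass 70% of its speed; a pose out of reach is approached as far as the arm can. A call with a number of a shift or a turn outside -1 to 1 is refused whole. A call with a gripper value outside its range is refused whole. The fingers move at their own pace and stop on an object; "newtons" is the grip in N (left out, the last holds). Time passes only in rows, so rows that do not move let the fingers close. It gives the time, the measured TCP pose, the force and the opening at its end, in the units of the state.
- read_state(): the state, without advancing time (a new reading comes with each control period).
- camera(name): name is "scene" or "top" or "wrist"; returns the picture (480x640x3 uint8, red, green, blue); there is no depth.
- calibration(name): a dict with "camera_matrix" (3x3 intrinsics, pixels), "D" ([k1, k2, p1, p2, k3] as OpenCV has them; the pictures are not rectified), "R" (3x3) and "t" (3): a world point X has camera coordinates R X + t; the wrist camera has in their place "tool_from_camera" (4x4, takes a point from camera to tool coordinates, whose origin is the TCP and whose axes are the tool frame's). Camera axes: x right, y down, z forward; pixel columns grow to the right and rows downward; lengths in m; the calibration is good to about 2 mm. A picture is of the moment at which its call begins: read the wrist's pose just before it. calibration takes no time and is no camera call.
- close_job(): hands the job in, once; it reports no verdict.
The state is a dict: "time": time; "joint_positions": joint angles; "joint_vel": joint speeds; "joint_torque": joint torques, N m; "ee_pos": TCP position; "eef_rot": TCP orientation; "ft_force": force on the tool from outside, world axes, zero at the start; "torque": the same for the moment, N m; "width": finger opening in m.
Only numpy, scipy, OpenCV 4.12 (cv2) and the standard library are available. Lean on these libraries where they do the work, as an engineer would, in place of code of your own. Each camera call takes 0.05 s, during which the arm holds its last target.

## Task

Tip the loupe of the reading stand up past its snap point so that it springs back and stays up, lay the small white test cassette that lies on the worktop just right of the stand into the stand's nest, face up and flat (either way round), and then tip the loupe back over its snap point so that it springs fully down over the cassette. Leave the dropper bottle, the timer and the sample cup where they are.

Things in the scene. Friction and masses are not known exactly. Their poses are not given: they have to be found in the camera images.
- stand: fixed reading stand, grey base plate 190 x 110 x 19 mm. Origin: centre of its underside, on the worktop; x points to the stand's back (its hinge; ahead and left as seen from the robot), y to its left, z up. Two aluminium hinge cheeks at the back (27 mm either side of the middle, x 46 to 94 mm, 115 mm high), a thin spring strut beside the left one, up to 45 mm left of the middle
- nest (a point): centre of the nest's floor, at the stand's x -10 mm, y 0, 31 mm above the worktop; axes as the stand's. The cassette fits flat, long side along x: 76 x 25 mm between corner lips 3.5 mm high, on a black block 40 mm wide. The middle 44 mm of both long sides is cut back to a 16 mm wide bar, so that fingertips may go down to 20 mm above the worktop
- hinge (a point): middle of the loupe's hinge axis, on the stand at x 72 mm, y 0, 90 mm above the worktop; the axis runs along the stand's y
- loupe (a joint): angle of the loupe, rad: 0 = down, level above the nest; grows as its free end tips up and over to the back; 2.0 = up stop, leaning back 25 degrees past upright. Over-centre spring: snap point about 1.05; let go above it the loupe springs up to 2.0, below it down to 0, in about half a second. Moving it takes up to about 2 N at the tab
- loupe_tab (a point): middle of the orange thumb tab at the loupe's free end, 135 mm from the hinge axis; x points to the hinge, y along the hinge axis. The tab is 12 mm wide (y), 8 mm thick, from 118 to 150 mm from the axis; it can be pinched across its width from above at any angle and pivots in the fingers. The black round lens frame: 78 mm across, 9 mm thick, centre 82 mm from the axis
- cassette: white lateral-flow test cassette, 70 x 21 x 5 mm, 12 to 21 g, lying face up and loose on the black worktop to the robot's right of the stand. Origin: centre of the underside; x along its length, z up, out of its face
- buffer_bottle: small white dropper bottle with green cap, 29 mm across, 58 mm high; origin at the centre of its foot; leave it
- timer: white square timer, 62 x 62 x 20 mm; origin at the centre of its underside; leave it
- sample_cup: lidded clear sample cup with pink content, 59 mm across, 45 mm high; origin at the centre of its foot; leave it
There are look-alikes about, which are no part of the job. What is meant by the cassette is not blue, and is the smaller of those in its own colour.

How it is judged:
By the outcome, as a careful person would: the job done as asked, in the order asked, and still so for the second after the job is handed in, with the robot touching nothing.
It also fails if it takes over 67 s, if anything falls off the work surface, if the arm or the gripper's body presses on something with over 40 N, if the wrist force passes 120 N, or if a joint passes its speed limit or range.

## Working session

There is one attempt and no reset: what is moved stays moved. The work goes in short steps, Python scripts to look and compute and a tool call to move; the robot and the scene stay as the last step left them, time stands still between calls to the robot, and variables do not carry over. Pictures are saved under pics/ and viewed, and the job is handed in when it is done.

Besides the shell and the picture viewer there is one more tool, called after "Emit:" by a JSON object that holds its "fn" and its "kwargs". arm_command: Moves the arm, as the interface text tells. Shifts and turns lie within -1 to 1; 1 stands for 25 mm of shift or 45 degrees of turn. Its arguments: {"type":"object","properties":{"targets":{"type":"array","items":{"type":"number","minimum":-1,"maximum":1}},"newtons":{"type":"number"}},"required":["targets"]}

```bash
ls; mkdir -p pics
python3 - <<'E'
from bench import *
import cv2
s=read_state();print(s)
for n in ["scene","top","wrist"]:
    cv2.imwrite(f"pics/{n}0.png",camera(n)[:,:,::-1]);print(n,calibration(n))
E
```

```text
pics
{'time': 0.0, 'joint_positions': array([-1.27758593,  0.33289954, -0.06467659,  1.46092328,  0.02158071,
        1.34990953, -0.08851945]), 'joint_vel': array([-1.15479595e-03,  2.00771797e-05, -5.88710917e-04, -1.88535070e-03,
       -2.38419715e-04,  8.55570802e-04,  1.01995566e-03]), 'joint_torque': array([-2.33155624e-04, -6.23278069e+01,  2.44907301e-02, -3.89888978e+01,
       -6.13534916e-02,  4.00989444e-02,  1.53819396e-04]), 'ee_pos': array([0.19401877, 0.59375145, 0.2437452 ]), 'eef_rot': array([ 0.11069388,  0.69836901, -0.11170848,  0.69824695]), 'ft_force': array([-0.00460554,  0.25920078,  0.32266784]), 'torque': array([-0.04591421, -0.04622976, -0.04021393]), 'width': 0.08701748060826872}
scene {'camera_matrix': array([[442.51386734,   0.        , 313.25070176],
       [  0.        , 442.51386734, 235.38677647],
       [  0.        ,   0.        ,   1.        ]]), 'D': array([-0.05690305,  0.        ,  0.        ,  0.        ,  0.        ]), 'R': array([[ 0.49626809, -0.86800425, -0.01692925],
       [-0.67203125, -0.37173223, -0.64046011],
       [ 0.54962895,  
[... 496 characters left out ...]
25e-04, -9.87891770e-01]]), 't': array([-0.00847689,  0.559532  ,  1.25688074])}
wrist {'camera_matrix': array([[423.00529817,   0.        , 321.49822749],
       [  0.        , 423.00529817, 236.38101584],
       [  0.        ,   0.        ,   1.        ]]), 'D': array([-0.05310496,  0.        ,  0.        ,  0.        ,  0.        ]), 'tool_from_camera': array([[-2.34245859e-04, -2.87344556e-01,  9.57827255e-01,
        -1.39993579e-01],
       [ 9.99999872e-01, -4.96499837e-04,  9.56115026e-05,
        -3.57811301e-04],
       [ 4.48087632e-04,  9.57827155e-01,  2.87344636e-01,
        -7.94412589e-02],
       [ 0.00000000e+00,  0.00000000e+00,  0.00000000e+00,
         1.00000000e+00]])}
```

View pics/scene0.png

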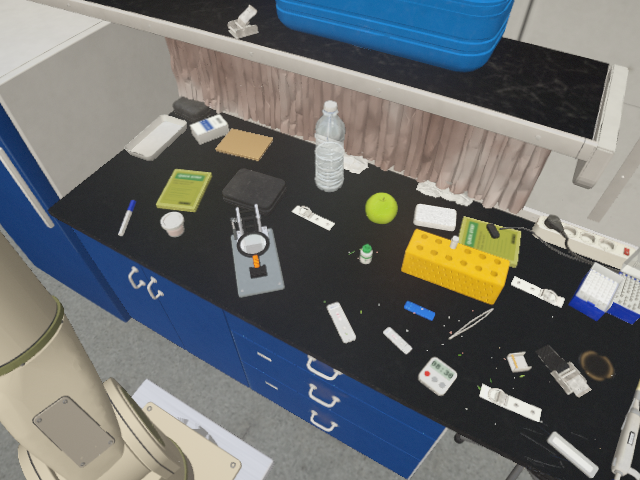

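View pics/top0.png

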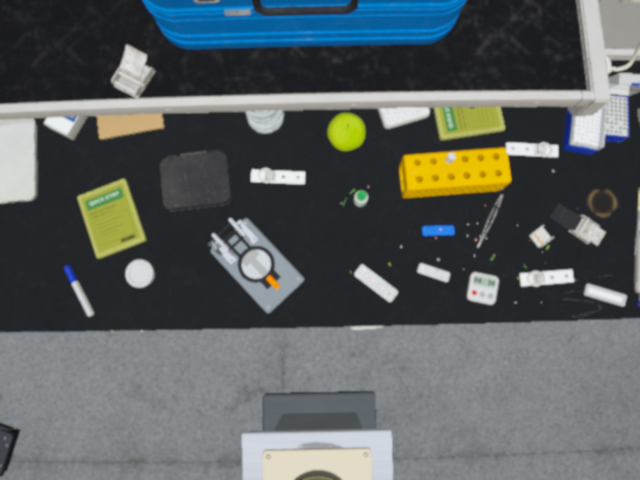

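View pics/wrist0.png

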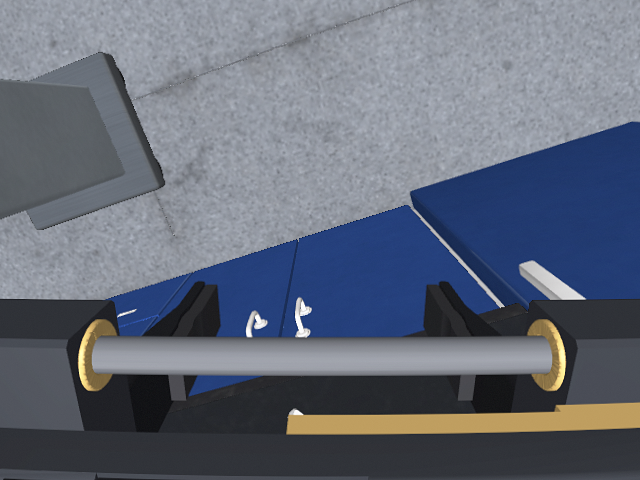

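Scene view: stand with loupe (255,255), tab orange. White flat bars in the top view are (375,282), (433,272) and (605,295), with a blue one at (438,230). I'll enlarge these and measure them.

```bash
cat > h.py <<'E'
import numpy as np, cv2
from bench import *
from scipy.spatial.transform import Rotation as Ro
def cam(name,s=None):
    c=calibration(name);K=c["camera_matrix"];D=c["D"]
    if name=="wrist":
        T=c["tool_from_camera"];Rt=Ro.from_quat(s["eef_rot"]).as_matrix()
        Rc=Rt@T[:3,:3];o=Rt@T[:3,3]+s["ee_pos"]
        R=Rc.T;t=-R@o
    else: R=c["R"];t=c["t"]
    return K,D,R,t
def ray(cm,px):
    K,D,R,t=cm
    u=cv2.undistortPoints(np.array(px,float).reshape(-1,1,2),K,D).reshape(-1,2)
    d=np.c_[u,np.ones(len(u))]@R
    return -R.T@t,d
def plane(cm,px,z):
    o,d=ray(cm,px);return o+d*((z-o[2])/d[:,2])[:,None]
def proj(cm,X):
    K,D,R,t=cm
    return cv2.projectPoints(np.array(X,float).reshape(-1,3),cv2.Rodrigues(R)[0],t,K,D)[0].reshape(-1,2)
E
python3 - <<'E'
from h import *
im=cv2.imread("pics/top0.png");cm=cam("top")
g=cv2.cvtColor(im,cv2.COLOR_BGR2HSV)
m=((g[...,2]>150)&(g[...,1]<70)).astype(np.uint8)
for (x0,y0,x1,y1) in [(345,255,405,310),(408,255,460,290),(575,275,635,312)]:
    mm=np.zeros_like(m);mm[y0:y1,x0:x1]=m[y0:y1,x0:x1]
    c=max(cv2.findContours(mm,0,cv2.CHAIN_APPROX_NONE)[0],key=cv2.contourArea)
    P=plane(cm,c.reshape(-1,2),0.005)[:,:2]
    r=cv2.minAreaRect((P*1000).astype(np.float32));print(r)
a=cv2.resize(im[205:325,195:315],(480,480),interpolation=cv2.INTER_CUBIC)
b=cv2.resize(im[255:310,345:465],None,fx=4,fy=4,interpolation=cv2.INTER_CUBIC)
o=np.zeros((720,480,3),np.uint8);o[:480]=a;o[480:700]=b
cv2.imwrite("pics/crop0.png",o)
sc=cv2.imread("pics/scene0.png")[190:310,205:305]
cv2.imwrite("pics/crop1.png",cv2.resize(sc,None,fx=5,fy=5,interpolation=cv2.INTER_CUBIC))
cv2.imwrite("pics/crop0.png",np.hstack([a,cv2.resize(im[255:310,385:465],(320,220),interpolation=cv2.INTER_CUBIC).repeat(1,0) if 0 else cv2.copyMakeBorder(cv2.resize(im[255:310,345:465],(320,147)),0,333,0,0,0)]))
E
```

```text
((464.7467041015625, -136.14649963378906), (102.06658935546875, 32.04144287109375), 51.556297302246094)
((485.0797119140625, -264.0237121582031), (71.36241912841797, 22.432018280029297), 70.12879180908203)
((425.4613342285156, -646.8225708007812), (95.37097930908203, 26.827880859375), 72.04954528808594)
```

View pics/crop0.png

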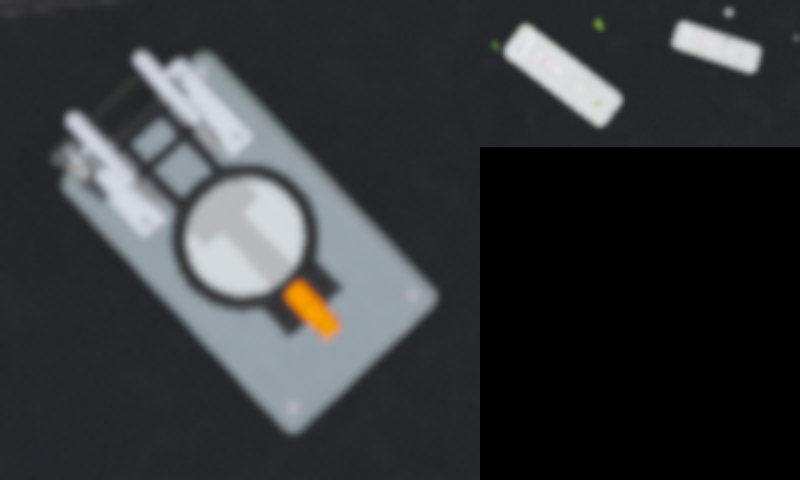

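View pics/crop1.png

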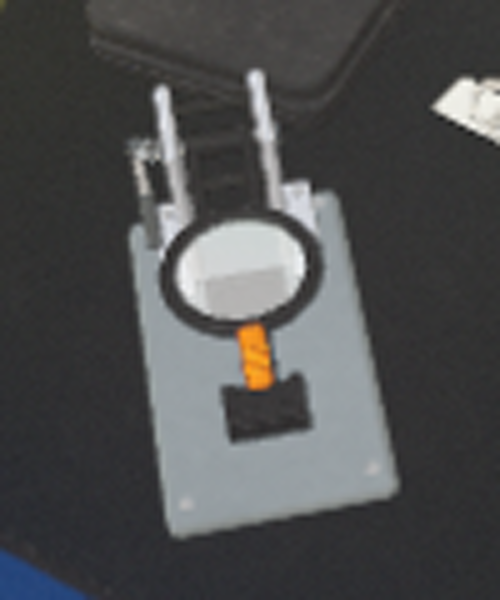

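The small bar at top (433,272) measures 71 x 22 mm. The other white ones are 102 x 32 and 95 x 27 mm, so this is the cassette; the crop shows it white and face up. Next I'll find the stand's pose from its edges.

```bash
cat > stand.py <<'E'
from h import *
def edges(name,fn,corn,z=0.019):
    # corn: approx corners FL,FR,BR,BL pixels ; refine left, front, right edges by gradient
    im=cv2.imread(fn);cm=cam(name)
    g=cv2.cvtColor(im,cv2.COLOR_BGR2GRAY).astype(np.float32)
    L={}
    for k,(a,b) in dict(left=(corn[3],corn[0]),front=(corn[0],corn[1]),right=(corn[1],corn[2])).items():
        a=np.array(a,float);b=np.array(b,float);d=(b-a)/np.linalg.norm(b-a);n=np.array([-d[1],d[0]])
        pts=[]
        for f in np.linspace(.2,.8,25):
            p=a+(b-a)*f;s=np.arange(-5,5.01,.25)
            q=(p+s[:,None]*n).astype(np.float32)
            v=cv2.remap(g,q[:,0].reshape(1,-1),q[:,1].reshape(1,-1),cv2.INTER_LINEAR)[0]
            gr=np.abs(np.gradient(cv2.GaussianBlur(v.reshape(1,-1),(0,0),2)[0]));
            i=gr.argmax();w=gr[max(0,i-4):i+5];ss=s[max(0,i-4):i+5]
            pts.append(p+n*(w*ss).sum()/w.sum())
        P=plane(cm,pts,z)[:,:2]
        l=cv2.fitLine(P.astype(np.float32),cv2.DIST_HUBER,0,1e-4,1e-4).ravel();L[k]=l
    return L
def pose(L):
    dl,dr=[L[k][:2]*np.sign(L[k][0]) for k in("left","right")]  # point toward +x (back)
    df=L["front"][:2]; df=df if df[1]>0 else -df
    yaw=[np.arctan2(dl[1],dl[0]),np.arctan2(dr[1],dr[0]),np.arctan2(-df[0],df[1])]
    y=np.mean(yaw);ex=np.array([np.cos(y),np.sin(y)]);ey=np.array([-ex[1],ex[0]])
    wl=L["left"][2:]@ey;wr=L["right"][2:]@ey
    xf=L["front"][2:]@ex
    c=ex*(xf+.095)+ey*(wl+wr)/2
    return c,y,np.degrees(yaw),wl-wr
E
python3 - <<'E'
from stand import *
sc=lambda x,y:(205+(x+.5)/5-.5,190+(y+.5)/5-.5)
tp=lambda x,y:(195+(x+.5)/4-.5,205+(y+.5)/4-.5)
print(pose(edges("top","pics/top0.png",[tp(292,435),tp(438,297),tp(205,48),tp(60,183)])))
print(pose(edges("scene","pics/scene0.png",[sc(170,537),sc(400,492),sc(330,190),sc(130,225)])))
# orange tab
for n in("top","scene"):
    h=cv2.cvtColor(cv2.imread(f"pics/{n}0.png"),cv2.COLOR_BGR2HSV)
    m=cv2.inRange(h,(5,150,150),(18,255,255));
    N,l,st,ce=cv2.connectedComponentsWithStats(m)
    for i in range(1,N):
        if 200<ce[i][0]<310 and st[i][4]>20: print(n,st[i],ce[i],plane(cam(n),[ce[i]],.094))
# cassette in scene
im=cv2.cvtColor(cv2.imread("pics/scene0.png"),cv2.COLOR_BGR2HSV)
m=((im[...,2]>130)&(im[...,1]<70)).astype(np.uint8);mm=m*0;mm[320:360,375:420]=m[320:360,375:420]
c=max(cv2.findContours(mm,0,cv2.CHAIN_APPROX_NONE)[0],key=cv2.contourArea)
print(cv2.minAreaRect((plane(cam("scene"),c.reshape(-1,2),.004)[:,:2]*1000).astype(np.float32)))
E
```

```text
(array([0.50810695, 0.12124693], dtype=float32), np.float32(0.7384222), array([42.3714  , 42.305664, 42.24837 ], dtype=float32), np.float32(0.11090912))
(array([0.5045337 , 0.12067634], dtype=float32), np.float32(0.736921), array([42.163464, 42.272526, 42.231388], dtype=float32), np.float32(0.108730465))
top [266 275  13  14  52] [271.28846154 280.44230769] [[0.46668625 0.08358975 0.094     ]]
scene [253 255   7  13  61] [255.68852459 260.96721311] [[0.46200947 0.08191285 0.094     ]]
((484.88250732421875, -260.9945983886719), (70.62512969970703, 23.598785400390625), 71.02119445800781)
```

```bash
cat >> h.py <<'E'
C=np.array([.5063,.1210]);YAW=np.radians(42.3)
EX=np.array([np.cos(YAW),np.sin(YAW)]);EY=np.array([-EX[1],EX[0]])
def st(x,y,z): return np.r_[C+x*EX+y*EY,z]
def delta(pos,jaw,s=None):
    """pos of TCP target, jaw angle deg (line); tool down"""
    s=s or read_state();R=Ro.from_quat(s["eef_rot"]).as_matrix()
    best=None
    for j in(jaw,jaw+180):
        y=np.array([np.cos(np.radians(j)),np.sin(np.radians(j)),0]);x=np.array([0,0,-1.]);z=np.cross(x,y)
        G=np.c_[x,y,z];w=Ro.from_matrix(R.T@G).as_rotvec()
        if best is None or np.linalg.norm(w)<np.linalg.norm(best[0]): best=(w,G)
    w,G=best
    print("t %.2f pos"%s["time"],s["ee_pos"].round(4),"R rows x,y,z",R.T.round(3).tolist(),"q7 %.2f"%s["joint_positions"][6],"w %.4f"%s["width"],"F",s["ft_force"].round(1))
    print("turn units",(w/np.radians(45)).round(3),"deg",np.degrees(w).round(1))
    d=pos-s["ee_pos"]
    print("shift units now-axes",(R.T@d/.025).round(2)," after-turn axes",(G.T@d/.025).round(2))
E
python3 - <<'E'
from h import *
p=st(.072-.138,0,.16);print(p);delta(p,132.3)
# shelf edge: correspond top-right corner & estimate height
ct,cs=cam("top"),cam("scene")
for z in(.3,.4,.5,.6):print(z,plane(ct,[(255,108),(580,108)],z).round(3).tolist())
E
```

```text
[0.45748435 0.07658117 0.16      ]
t 0.15 pos [0.1941 0.5939 0.244 ] R rows x,y,z [[-0.0, -0.001, -1.0], [0.311, 0.951, -0.001], [0.951, -0.311, 0.0]] q7 -0.09 w 0.0867 F [0.5 0.3 0.6]
turn units [-1.342e+00 -1.000e-03  1.000e-03] deg [-60.4  -0.    0.1]
shift units now-axes [  3.38 -16.39  16.44]  after-turn axes [  3.36 -22.4   -6.13]
0.3 [[0.756, 0.093, 0.3], [0.748, -0.493, 0.3]]
0.4 [[0.718, 0.082, 0.4], [0.71, -0.447, 0.4]]
0.5 [[0.679, 0.072, 0.5], [0.672, -0.401, 0.5]]
0.6 [[0.64, 0.061, 0.6], [0.634, -0.355, 0.6]]
```

Emit:
{"fn": "arm_command", "kwargs": {"targets": [0,0,0,0,-1,1,1,0,0,0,0,-1,1,1,0,0,0,0,-1,1,1,0,0,0,0,-1,1,1,0,0,0,0,-1,1,1,0,0,0,0,-1,1,1,0,0,0,0,-1,1,1,0,0,0,0,-1,1,1,0,0,0,0,-1,1,1,0,0,0,0,-1,1,1,0,0,0,0,-1,1,1,0,0,0,0,-1,1,1]}}

```text
time: 1.15
ee_pos: [0.3875, 0.2039, 0.2391]
eef_rot: [0.105, 0.701, -0.108, 0.697]
ft_force: [1.0, 0.6, 0.5]
width: 0.087
```

Emit:
{"fn": "arm_command", "kwargs": {"targets": [-0.15,0,0,0,0,0,1,-0.15,0,0,0,0,0,1,-0.15,0,0,0,0,0,1,-0.15,0,0,0,0,0,1,-0.15,0,0,0,0,0,1,-0.15,0,0,0,0,0,1,-0.15,0,0,0,0,0,1,-0.15,0,0,0,0,0,1,-0.142,0,0,0,0,0,1]}}

```text
time: 1.9
ee_pos: [0.3909, 0.1928, 0.2384]
eef_rot: [-0.269, 0.657, 0.269, 0.651]
ft_force: [-0.7, -0.0, 0.2]
width: 0.0872
```

Run:
```python
from h import *
delta(st(.072-.138,0,.16),132.3)
for z in(.3,.4,.5,.6):print(z,proj(cam("scene"),plane(cam("top"),[(255,108),(580,108)],z)).round())
```

```text
t 1.90 pos [0.3909 0.1928 0.2384] R rows x,y,z [[-0.008, -0.003, -1.0], [-0.703, 0.711, 0.003], [0.711, 0.703, -0.008]] q7 1.76 w 0.0872 F [-0.7 -0.   0.2]
turn units [ 0.054 -0.01  -0.004] deg [ 2.4 -0.5 -0.2]
shift units now-axes [ 3.13 -5.19 -1.35]  after-turn axes [ 3.14 -5.23 -1.16]
0.3 [[315. 113.]
 [589. 207.]]
0.4 [[310.  83.]
 [584. 170.]]
0.5 [[303.  45.]
 [577. 123.]]
0.6 [[294.  -3.]
 [569.  64.]]
```

Emit:
{"fn": "arm_command", "kwargs": {"targets": [0.054,-0.01,0,0.5,-0.9,-0.2,1,0,0,0,0.5,-0.9,-0.2,1,0,0,0,0.5,-0.9,-0.2,1,0,0,0,0.5,-0.9,-0.2,1,0,0,0,0.5,-0.9,-0.2,1,0,0,0,0.5,-0.7,-0.2,1,0,0,0,0,0,0,1]}}

```text
time: 2.48
ee_pos: [0.4596, 0.0743, 0.1603]
eef_rot: [-0.258, 0.657, 0.26, 0.659]
ft_force: [-0.5, -0.5, -0.6]
width: 0.087
```

Run:
```python
from h import *
s=read_state();im=camera("wrist")[:,:,::-1].copy()
delta(st(.072-.138,0,.16),132.3,s)
cm=cam("wrist",s)
for p in [st(.072-.118,0,.094),st(.072-.150,0,.094)]:
    q=proj(cm,p)[0];print(q);cv2.circle(im,(int(q[0]),int(q[1])),3,(255,0,255),1)
cv2.imwrite("pics/w1.png",im)
h=cv2.cvtColor(im,cv2.COLOR_BGR2HSV)
```

```text
t 2.48 pos [0.4596 0.0743 0.1603] R rows x,y,z [[0.0, 0.004, -1.0], [-0.682, 0.731, 0.003], [0.731, 0.682, 0.003]] q7 2.09 w 0.0870 F [-0.5 -0.5 -0.6]
turn units [ 0.016  0.004 -0.003] deg [ 0.7  0.2 -0.1]
shift units now-axes [0.01 0.12 0.  ]  after-turn axes [0.01 0.12 0.  ]
[326.27382665 303.38423065]
[327.22831621 246.6560926 ]
```

View pics/w1.png

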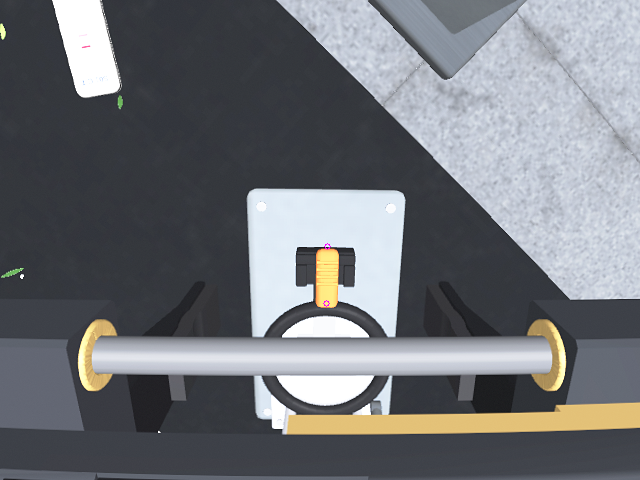

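Emit:
{"fn": "arm_command", "kwargs": {"targets": [0.016,0,0,0.6,0.12,-0.08,1,0,0,0,0.6,0,0,0.8,0,0,0,0.6,0,0,0.5,0,0,0,0.5,0,0,0.3,0,0,0,0.02,0,0,0,0,0,0,0,0,0,0,0,0,0,0,0,0,0,0,0,0,0,0,0,0], "newtons": 10}}

```text
time: 3.2
ee_pos: [0.4558, 0.0842, 0.1059]
eef_rot: [-0.254, 0.656, 0.259, 0.661]
ft_force: [-0.2, -0.4, 0.7]
width: 0.0484
```

Run:
```python
from h import *
s=read_state();im=camera("wrist")[:,:,::-1].copy()
delta(st(.072-.140,0,.102),132.3,s)
cv2.imwrite("pics/w2.png",im)
```

```text
t 3.20 pos [0.4558 0.0842 0.1059] R rows x,y,z [[0.004, 0.009, -1.0], [-0.677, 0.736, 0.004], [0.736, 0.677, 0.009]] q7 2.10 w 0.0484 F [-0.2 -0.4  0.7]
turn units [ 0.007  0.012 -0.005] deg [ 0.3  0.5 -0.2]
shift units now-axes [ 0.15 -0.27 -0.24]  after-turn axes [ 0.16 -0.27 -0.24]
```

View pics/w2.png

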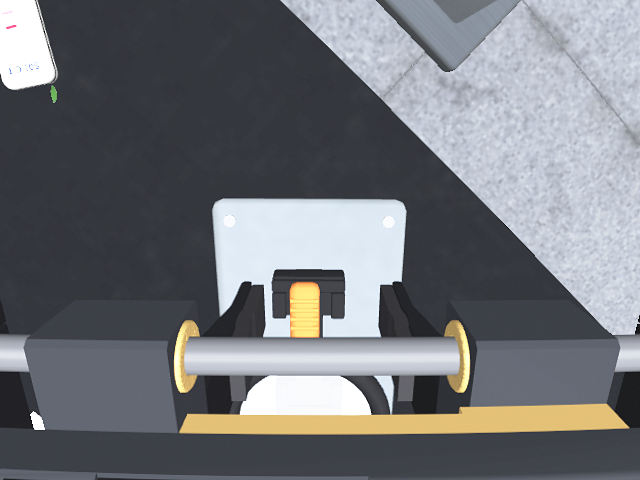

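Emit:
{"fn": "arm_command", "kwargs": {"targets": [0,0.012,0,0.15,-0.27,-0.24,0.5,0,0,0,0,0,0,0.5,0,0,0,0,0,0,0.5]}}

```text
time: 3.5
ee_pos: [0.457, 0.0749, 0.1034]
eef_rot: [-0.256, 0.658, 0.258, 0.659]
ft_force: [-0.1, -0.6, -0.2]
width: 0.0435
```

Run:
```python
from h import *
delta(st(.072-.140,0,.102),132.3)
```

```text
t 3.50 pos [0.457  0.0749 0.1034] R rows x,y,z [[-0.001, 0.004, -1.0], [-0.677, 0.736, 0.003], [0.736, 0.677, 0.002]] q7 2.12 w 0.0435 F [-0.1 -0.6 -0.2]
turn units [ 0.007  0.003 -0.004] deg [ 0.3  0.1 -0.2]
shift units now-axes [ 0.06  0.04 -0.02]  after-turn axes [ 0.06  0.04 -0.02]
```

Emit:
{"fn": "arm_command", "kwargs": {"targets": [0,0,0,0.06,0.04,0,0,0,0,0,0,0,0,0,0,0,0,0,0,0,0,0,0,0,0,0,0,0,0,0,0,0,0,0,0,0,0,0,0,0,0,0,0,0,0,0,0,0,0], "newtons": 10}}

```text
time: 4.08
ee_pos: [0.4564, 0.0753, 0.102]
eef_rot: [-0.255, 0.659, 0.258, 0.659]
ft_force: [-0.2, 0.0, 0.6]
width: 0.0119
```

Run:
```python
from h import *
delta(st(.072-.140,0,.102),132.3)
# arc plan: displacement of tool per step, r=.135..140
r=.14;th=np.linspace(0,1.3,11)
x=-r*np.cos(th);z=r*np.sin(th)
print(np.c_[th[1:],-np.diff(z)/.025,np.diff(x)/.025].round(3))
```

```text
t 4.08 pos [0.4564 0.0753 0.102 ] R rows x,y,z [[-0.001, 0.004, -1.0], [-0.676, 0.736, 0.003], [0.736, 0.676, 0.002]] q7 2.12 w 0.0119 F [-0.2  0.   0.6]
turn units [ 0.006  0.003 -0.004] deg [ 0.3  0.1 -0.2]
shift units now-axes [-0.    0.01 -0.01]  after-turn axes [-0.    0.01 -0.01]
[[ 0.13  -0.726  0.047]
 [ 0.26  -0.714  0.141]
 [ 0.39  -0.689  0.232]
 [ 0.52  -0.653  0.32 ]
 [ 0.65  -0.607  0.402]
 [ 0.78  -0.549  0.477]
 [ 0.91  -0.483  0.544]
 [ 1.04  -0.408  0.602]
 [ 1.17  -0.327  0.65 ]
 [ 1.3   -0.24   0.687]]
```

Pinched (12 mm). I'll follow the arc in slow rows, checking halfway.

Emit:
{"fn": "arm_command", "kwargs": {"targets": [0,0,0,-0.73,0,0.05,0,0,0,0,-0.71,0,0.14,0,0,0,0,-0.69,0,0.23,0,0,0,0,-0.65,0,0.32,0,0,0,0,-0.61,0,0.4,0,0,0,0,0,0,0,0]}}

```text
time: 4.58
ee_pos: [0.477, 0.0938, 0.1888]
eef_rot: [-0.255, 0.66, 0.257, 0.658]
ft_force: [-0.2, 1.1, -2.9]
width: 0.0118
```

Run:
```python
from h import *
s=read_state()
th=.65;delta(st(.072-.140*np.cos(th),0,.102+.14*np.sin(th)),132.3,s)
cv2.imwrite("pics/w3.png",camera("wrist")[:,:,::-1])
cv2.imwrite("pics/s3.png",cv2.resize(camera("scene")[120:320,150:400,::-1],None,fx=3,fy=3))
```

```text
t 4.58 pos [0.477  0.0938 0.1888] R rows x,y,z [[-0.003, 0.002, -1.0], [-0.676, 0.737, 0.003], [0.737, 0.676, -0.001]] q7 2.06 w 0.0118 F [-0.2  1.1 -2.9]
turn units [ 0.004 -0.001 -0.004] deg [ 0.2 -0.1 -0.2]
shift units now-axes [0.08 0.01 0.02]  after-turn axes [0.08 0.01 0.02]
```

View pics/s3.png

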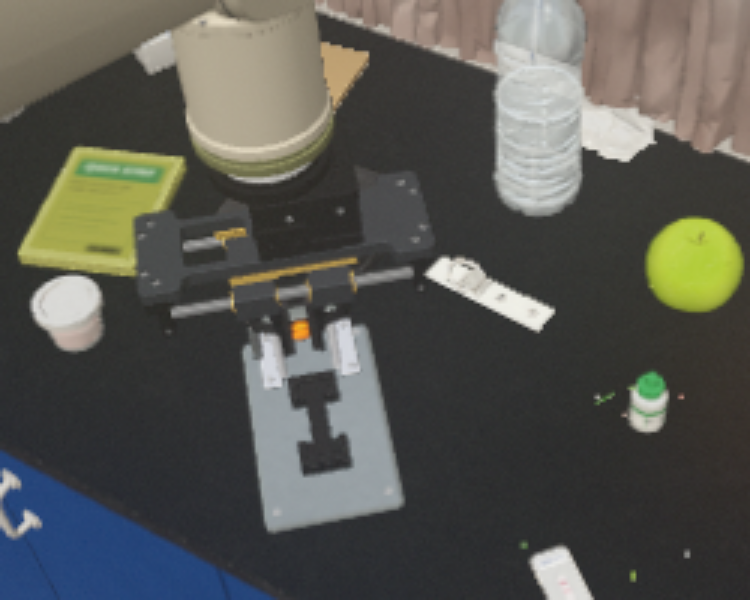

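View pics/w3.png

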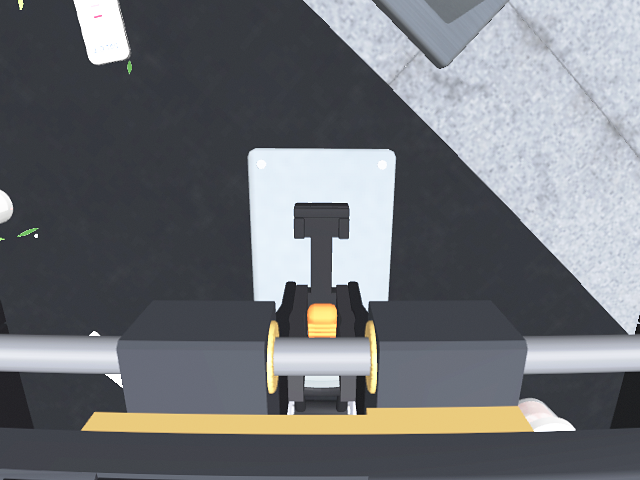

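The tab is held (scene crop 300,330) and the loupe follows. I'll go past the snap point and let go.

Emit:
{"fn": "arm_command", "kwargs": {"targets": [0,0,0,-0.5,0,0.47,0,0,0,0,-0.5,0,0.54,0,0,0,0,-0.42,0,0.6,0,0,0,0,-0.33,0,0.65,0,0,0,0,-0.24,0,0.69,0,0,0,0,-0.1,0,0.3,0,0,0,0,0,0,0,0]}}

```text
time: 5.27
ee_pos: [0.5325, 0.1439, 0.2348]
eef_rot: [-0.254, 0.667, 0.255, 0.653]
ft_force: [-3.2, 0.0, 8.6]
width: 0.0118
```

Run:
```python
from h import *
s=read_state()
th=1.35;delta(st(.072-.140*np.cos(th),0,.102+.14*np.sin(th)),132.3,s)
```

```text
t 5.27 pos [0.5325 0.1439 0.2348] R rows x,y,z [[-0.019, -0.004, -1.0], [-0.671, 0.741, 0.009], [0.741, 0.671, -0.017]] q7 2.04 w 0.0118 F [-3.2  0.   8.6]
turn units [-0.003 -0.022 -0.012] deg [-0.1 -1.  -0.5]
shift units now-axes [-0.15  0.03  0.26]  after-turn axes [-0.15  0.03  0.26]
```

Emit:
{"fn": "arm_command", "kwargs": {"targets": [0,0,0,0,0,0,0.5,0,0,0,0,0,0,0.5,0,0,0,-0.1,0,0,0.7,0,0,0,-0.2,0,0,0.7,0,0,0,-0.4,0,0,0.7,0,0,0,-0.6,0,-0.3,0.7,0,0,0,-0.6,0,-0.3,0.7,0,0,0,0,0,-0.3,0.7]}}

```text
time: 5.93
ee_pos: [0.515, 0.1278, 0.2825]
eef_rot: [-0.254, 0.669, 0.255, 0.651]
ft_force: [-0.2, 0.6, 1.1]
width: 0.0556
```

Run:
```python
from h import *
s=read_state()
delta(np.array([.485,-.262,.16]),160,s)
delta(np.array([.485,-.262,.16]),160)
cv2.imwrite("pics/s4.png",cv2.resize(camera("scene")[120:320,150:400,::-1],None,fx=3,fy=3))
```

```text
t 5.93 pos [0.515  0.1278 0.2825] R rows x,y,z [[-0.024, -0.008, -1.0], [-0.671, 0.741, 0.01], [0.741, 0.671, -0.023]] q7 2.03 w 0.0556 F [-0.2  0.6  1.1]
turn units [-0.618 -0.025 -0.02 ] deg [-27.8  -1.1  -0.9]
shift units now-axes [  5.05 -10.8  -11.24]  after-turn axes [  4.9   -4.21 -15.06]
t 5.93 pos [0.515  0.1278 0.2825] R rows x,y,z [[-0.024, -0.008, -1.0], [-0.671, 0.741, 0.01], [0.741, 0.671, -0.023]] q7 2.03 w 0.0556 F [-0.2  0.6  1.1]
turn units [-0.618 -0.025 -0.02 ] deg [-27.8  -1.1  -0.9]
shift units now-axes [  5.05 -10.8  -11.24]  after-turn axes [  4.9   -4.21 -15.06]
```

View pics/s4.png

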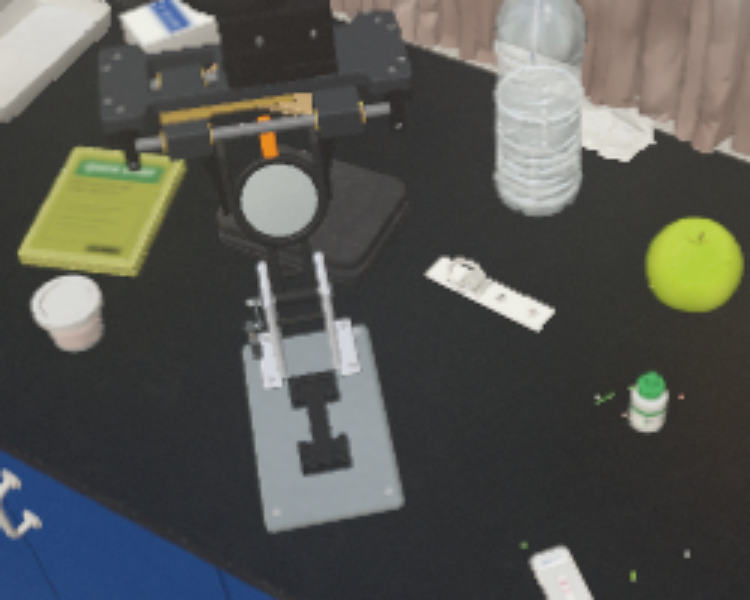

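Loupe stands up. Off to the cassette, then a turn of the wrist by +152° (the other way round is out of joint 7's range).

Emit:
{"fn": "arm_command", "kwargs": {"targets": [0,-0.025,-0.02,0,-0.9,-0.94,0.7,0,0,0,0,-0.9,-0.94,0.7,0,0,0,0,-0.9,-0.94,0.7,0,0,0,0,-0.9,-0.94,0.7,0,0,0,0,-0.9,-0.94,0.7,0,0,0,0,-0.9,-0.94,0.7,0,0,0,0,-0.9,-0.94,0.7,0,0,0,0,-0.9,-0.94,0.7,0,0,0,0,-0.9,-0.94,0.7,0,0,0,0,-0.9,-0.94,0.7,0,0,0,0,-0.9,-0.94,0.7,0,0,0,0,-0.6,-0.6,0.7]}}

```text
time: 6.98
ee_pos: [0.4912, -0.1814, 0.2782]
eef_rot: [-0.262, 0.662, 0.255, 0.654]
ft_force: [0.5, -0.0, 0.2]
width: 0.0608
```

Emit:
{"fn": "arm_command", "kwargs": {"targets": [0.155,0,0,0,0,0,0.7,0.155,0,0,0,0,0,0.7,0.155,0,0,0,0,0,0.7,0.155,0,0,0,0,0,0.7,0.155,0,0,0,0,0,0.7,0.155,0,0,0,0,0,0.7,0.155,0,0,0,0,0,0.7,0.155,0,0,0,0,0,0.7,0.155,0,0,0,0,0,0.7,0.155,0,0,0,0,0,0.7,0.155,0,0,0,0,0,0.7,0.155,0,0,0,0,0,0.7]}}

```text
time: 7.98
ee_pos: [0.4853, -0.1882, 0.2716]
eef_rot: [0.255, 0.661, -0.266, 0.654]
ft_force: [0.1, 0.5, -0.2]
width: 0.0607
```

Emit:
{"fn": "arm_command", "kwargs": {"targets": [0.155,0,0,0.2,0,0,0.7,0.155,0,0,0.2,0,0,0.7,0.155,0,0,0.2,0,0,0.7,0.155,0,0,0.2,0,0,0.7,0.155,0,0,0.2,0,0,0.7,0.155,0,0,0.2,0,0,0.7,0.155,0,0,0.2,0,0,0.7,0.155,0,0,0.2,0,0,0.7,0.155,0,0,0.2,0,0,0.7,0,0,0,0.2,0,0,0.7,0,0,0,0,0,0,0.7]}}

```text
time: 8.9
ee_pos: [0.4813, -0.188, 0.2142]
eef_rot: [-0.564, -0.418, 0.579, -0.414]
ft_force: [-0.3, 0.2, -0.8]
width: 0.061
```

Run:
```python
from h import *
delta(np.array([.485,-.262,.16]),160)
```

```text
t 8.90 pos [ 0.4813 -0.188   0.2142] R rows x,y,z [[-0.02, -0.008, -1.0], [0.952, -0.307, -0.017], [-0.306, -0.952, 0.013]] q7 0.00 w 0.0610 F [-0.3  0.2 -0.8]
turn units [0.048 0.017 0.021] deg [2.1 0.8 1. ]
shift units now-axes [2.19 1.08 2.74]  after-turn axes [2.17 1.15 2.73]
```

Emit:
{"fn": "arm_command", "kwargs": {"targets": [0.048,0.017,0.021,0.5,0.27,0.68,0.7,0,0,0,0.5,0.27,0.68,0.7,0,0,0,0.5,0.28,0.68,0.7,0,0,0,0.5,0.28,0.68,0.7,0,0,0,0,0,0,0.7,0,0,0,0,0,0,0.7]}}

```text
time: 9.4
ee_pos: [0.4855, -0.2627, 0.1624]
eef_rot: [0.574, 0.413, -0.573, 0.414]
ft_force: [-1.4, 1.4, 0.3]
width: 0.0611
```

```bash
cat > cas.py <<'E'
from h import *
import sys
fn=sys.argv[1]
s=read_state();im=camera("wrist")[:,:,::-1].copy();cm=cam("wrist",s)
q=proj(cm,[.485,-.262,.005])[0];print("pred",q)
h=cv2.cvtColor(im,cv2.COLOR_BGR2HSV)
m=((h[...,2]>150)&(h[...,1]<60)).astype(np.uint8)
N,l,stt,ce=cv2.connectedComponentsWithStats(m)
for i in range(1,N):
    if stt[i][4]<500: continue
    c=max(cv2.findContours((l==i).astype(np.uint8),0,cv2.CHAIN_APPROX_NONE)[0],key=cv2.contourArea)
    P=plane(cm,c.reshape(-1,2),.0045)[:,:2]*1000
    print(ce[i].round(),stt[i][4],cv2.minAreaRect(P.astype(np.float32)))
delta(np.array([.485,-.262,.023]),160,s)
cv2.imwrite(fn,im)
E
python3 cas.py pics/w5.png
```

```text
pred [320.80510822 222.2260151 ]
[228.  63.] 6203 ((460.8105163574219, -139.10556030273438), (92.23736572265625, 30.594146728515625), 51.381778717041016)
[159. 253.] 4156 ((360.6177978515625, -250.72804260253906), (26.547435760498047, 129.77833557128906), 0.07138247042894363)
[320. 222.] 2593 ((484.24505615234375, -263.0113525390625), (69.38468933105469, 20.74184799194336), 70.24021911621094)
[ 63. 251.] 14531 ((285.5888671875, -218.27923583984375), (109.49561309814453, 132.38211059570312), 83.51925659179688)
[318. 331.] 796 ((452.351806640625, -344.6379699707031), (11.09233570098877, 61.89448547363281), 73.10107421875)
[321. 364.] 5869 ((447.88037109375, -375.5352478027344), (17.511558532714844, 275.8836669921875), 71.48799896240234)
[315. 386.] 1478 ((438.60198974609375, -394.9664001464844), (22.585315704345703, 63.618377685546875), 71.64437103271484)
[226. 408.] 792 ((354.7207336425781, -395.6741027832031), (61.275089263916016, 29.695093154907227), 30.4742374420166)
t 9.40 pos [ 0.4855 -0.2627  0.1624] R rows x,y,z [[0.002, 0.001, -1.0], [0.949, -0.316, 0.001], [-0.316, -0.949, -0.001]] q7 0.19 w 0.0611 F [-1.4  1.4  0.3]
turn units [ 0.035 -0.002 -0.002] deg [ 1.6 -0.1 -0.1]
shift units now-axes [ 5.58 -0.04 -0.01]  after-turn axes [ 5.58 -0.03 -0.02]
```

View pics/w5.png

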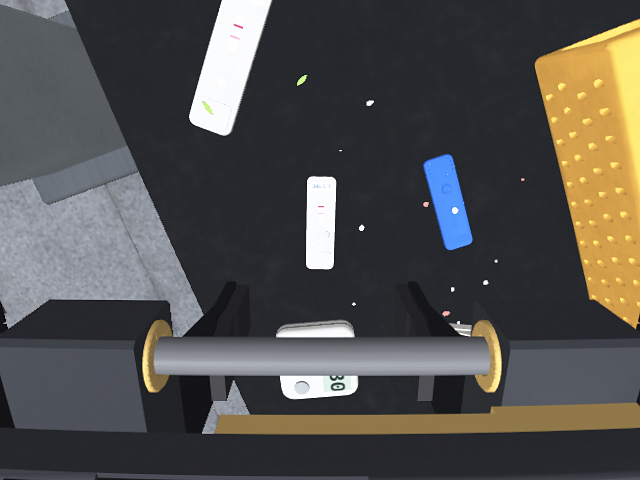

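Cassette at (320,222) confirmed: 69 x 21 mm, white, face up with print. Descending.

Emit:
{"fn": "arm_command", "kwargs": {"targets": [0.037,0,0,0.6,-0.04,-0.01,0.6,0,0,0,0.6,0,0,0.5,0,0,0,0.6,0,0,0.5,0,0,0,0.6,0,0,0.5,0,0,0,0.6,0,0,0.5,0,0,0,0.6,0,0,0.5,0,0,0,0.5,0,0,0.5,0,0,0,0.4,0,0,0.5,0,0,0,0,0,0,0.5,0,0,0,0,0,0,0.5]}}

```text
time: 10.28
ee_pos: [0.4919, -0.253, 0.0529]
eef_rot: [0.579, 0.411, -0.57, 0.415]
ft_force: [0.4, 0.6, 0.9]
width: 0.0435
```

Run:
```python
from h import *
delta(np.array([.4842,-.263,.024]),160.2)
```

```text
t 10.28 pos [ 0.4919 -0.253   0.0529] R rows x,y,z [[0.014, 0.003, -1.0], [0.948, -0.319, 0.012], [-0.319, -0.948, -0.007]] q7 0.23 w 0.0435 F [0.4 0.6 0.9]
turn units [ 0.027 -0.009 -0.015] deg [ 1.2 -0.4 -0.7]
shift units now-axes [ 1.15 -0.18  0.49]  after-turn axes [ 1.15 -0.15  0.48]
```

Emit:
{"fn": "arm_command", "kwargs": {"targets": [0.027,-0.009,-0.015,0.2,-0.18,0.49,0.5,0,0,0,0.2,0,0,0.5,0,0,0,0.2,0,0,0.5,0,0,0,0.1,0,0,0.5,0,0,0,0,0,0,0.5]}}

```text
time: 10.7
ee_pos: [0.4845, -0.2647, 0.0364]
eef_rot: [0.579, 0.405, -0.578, 0.407]
ft_force: [-0.5, 0.6, 0.7]
width: 0.0433
```

Run:
```python
from h import *
delta(np.array([.4842,-.263,.024]),160.2)
```

```text
t 10.70 pos [ 0.4845 -0.2647  0.0364] R rows x,y,z [[0.003, -0.001, -1.0], [0.94, -0.34, 0.003], [-0.34, -0.94, 0.0]] q7 0.24 w 0.0433 F [-0.5  0.6  0.7]
turn units [-0.002  0.    -0.004] deg [-0.1  0.  -0.2]
shift units now-axes [ 0.5  -0.04 -0.06]  after-turn axes [ 0.5  -0.04 -0.06]
```

Emit:
{"fn": "arm_command", "kwargs": {"targets": [0,0,0,0.2,-0.04,-0.06,0.5,0,0,0,0.2,0,0,0.5,0,0,0,0.1,0,0,0.5,0,0,0,0,0,0,0.5,0,0,0,0,0,0,0.5]}}

```text
time: 11.12
ee_pos: [0.4842, -0.2626, 0.0225]
eef_rot: [0.579, 0.405, -0.578, 0.407]
ft_force: [-0.5, 0.1, 1.9]
width: 0.0436
```

Run:
```python
from h import *
delta(np.array([.4842,-.263,.024]),160.2)
```

```text
t 11.12 pos [ 0.4842 -0.2626  0.0225] R rows x,y,z [[0.003, -0.001, -1.0], [0.941, -0.34, 0.003], [-0.34, -0.941, 0.0]] q7 0.24 w 0.0436 F [-0.5  0.1  1.9]
turn units [-0.001  0.    -0.004] deg [-0.1  0.  -0.2]
shift units now-axes [-0.06  0.    0.02]  after-turn axes [-0.06  0.    0.02]
```

Emit:
{"fn": "arm_command", "kwargs": {"targets": [0,0,0,-0.05,0,0,0.4,0,0,0,0,0,0,0,0,0,0,0,0,0,0,0,0,0,0,0,0,0,0,0,0,0,0,0,0,0,0,0,0,0,0,0,0,0,0,0,0,0,0], "newtons": 12}}

```text
time: 11.7
ee_pos: [0.4847, -0.2627, 0.0246]
eef_rot: [0.58, 0.405, -0.578, 0.407]
ft_force: [0.3, 0.2, -0.9]
width: 0.0206
```

Emit:
{"fn": "arm_command", "kwargs": {"targets": [0,0,0,-0.2,0,0,0,0,0,0,-0.4,0,0,0,0,0,0,-0.6,0,0,0,0,0,0,-0.8,0,0,0,0,0,0,-0.8,0,0,0,0,0,0,-0.8,0,0,0,0,0,0,-0.8,0,0,0,0,0,0,-0.6,0,0,0,0,0,0,0,0,0,0]}}

```text
time: 12.45
ee_pos: [0.4831, -0.2631, 0.1607]
eef_rot: [0.58, 0.404, -0.578, 0.407]
ft_force: [0.9, -0.4, 0.1]
width: 0.0206
```

Run:
```python
from h import *
s=read_state();cv2.imwrite("pics/w6.png",camera("wrist")[:,:,::-1])
print(st(-.01,0,.12));delta(st(-.01,0,.12),132.3-180,s)
```

```text
[0.49890369 0.11426987 0.12      ]
t 12.45 pos [ 0.4831 -0.2631  0.1607] R rows x,y,z [[0.004, -0.002, -1.0], [0.94, -0.341, 0.004], [-0.341, -0.94, 0.0]] q7 0.16 w 0.0206 F [ 0.9 -0.4  0.1]
turn units [ 0.616 -0.001 -0.005] deg [27.7 -0.  -0.2]
shift units now-axes [  1.6   -4.56 -14.4 ]  after-turn axes [  1.63 -10.74 -10.63]
```

View pics/w6.png

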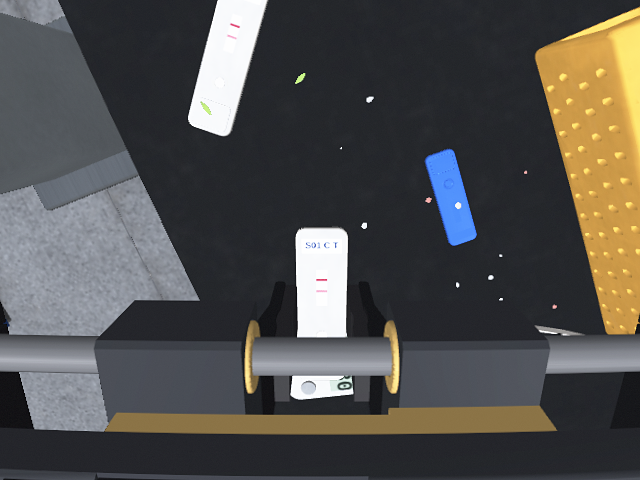

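Held centred, 20.6 mm wide. I'll turn the wrist −152° so the camera will face the stand's front, then move over.

Emit:
{"fn": "arm_command", "kwargs": {"targets": [-0.155,0,0,0,0,0,0,-0.155,0,0,0,0,0,0,-0.155,0,0,0,0,0,0,-0.155,0,0,0,0,0,0,-0.155,0,0,0,0,0,0,-0.155,0,0,0,0,0,0,-0.155,0,0,0,0,0,0,-0.155,0,0,0,0,0,0,-0.155,0,0,0,0,0,0,-0.155,0,0,0,0,0,0,-0.155,0,0,0,0,0,0,-0.155,0,0,0,0,0,0]}}

```text
time: 13.5
ee_pos: [0.4771, -0.2604, 0.1508]
eef_rot: [0.148, 0.695, -0.148, 0.688]
ft_force: [0.5, -0.3, 0.2]
width: 0.0205
```

Run:
```python
from h import *
delta(st(-.01,0,.16),132.3)
```

```text
t 13.50 pos [ 0.4771 -0.2604  0.1508] R rows x,y,z [[-0.009, 0.003, -1.0], [0.409, 0.912, -0.001], [0.912, -0.409, -0.01]] q7 1.62 w 0.0205 F [ 0.5 -0.3  0.2]
turn units [-1.477 -0.012 -0.006] deg [-66.5  -0.5  -0.3]
shift units now-axes [-0.33 14.03 -5.34]  after-turn axes [-0.37 10.5  10.73]
```

Emit:
{"fn": "arm_command", "kwargs": {"targets": [0,-0.012,0,-0.05,1,-0.38,0,0,0,0,-0.05,1,-0.38,0,0,0,0,-0.05,1,-0.38,0,0,0,0,-0.05,1,-0.38,0,0,0,0,-0.05,1,-0.38,0,0,0,0,-0.05,1,-0.38,0,0,0,0,-0.05,1,-0.38,0,0,0,0,-0.05,1,-0.38,0,0,0,0,-0.05,1,-0.38,0,0,0,0,-0.05,1,-0.38,0,0,0,0,0,1,-0.38,0,0,0,0,0,0,0,0]}}

```text
time: 14.5
ee_pos: [0.4839, 0.0448, 0.1533]
eef_rot: [0.144, 0.697, -0.147, 0.686]
ft_force: [-0.4, 0.4, 0.9]
width: 0.0206
```

Emit:
{"fn": "arm_command", "kwargs": {"targets": [-0.15,0,0,0,0,0,0,-0.15,0,0,0,0,0,0,-0.15,0,0,0,0,0,0,-0.15,0,0,0,0,0,0,-0.15,0,0,0,0,0,0,-0.15,0,0,0,0,0,0,-0.15,0,0,0,0,0,0,-0.15,0,0,0,0,0,0,-0.15,0,0,0,0,0,0,-0.12,0,0,0,0,0,0]}}

```text
time: 15.33
ee_pos: [0.478, 0.0438, 0.1451]
eef_rot: [-0.271, 0.662, 0.277, 0.642]
ft_force: [0.9, 0.1, -0.0]
width: 0.0208
```

Run:
```python
from h import *
delta(st(-.01,0,.14),132.3)
```

```text
t 15.33 pos [0.478  0.0438 0.1451] R rows x,y,z [[-0.03, -0.004, -1.0], [-0.714, 0.7, 0.019], [0.7, 0.714, -0.024]] q7 2.18 w 0.0208 F [ 0.9  0.1 -0. ]
turn units [ 0.073 -0.031 -0.023] deg [ 3.3 -1.4 -1. ]
shift units now-axes [0.17 1.37 2.6 ]  after-turn axes [0.2  1.52 2.51]
```

Emit:
{"fn": "arm_command", "kwargs": {"targets": [0.073,-0.031,-0.023,0.05,0.37,0.65,0,0,0,0,0.05,0.37,0.65,0,0,0,0,0.05,0.37,0.65,0,0,0,0,0.05,0.37,0.6,0,0,0,0,0,0,0,0,0,0,0,0,0,0,0,0,0,0,0,0,0,0]}}

```text
time: 15.92
ee_pos: [0.4975, 0.117, 0.1352]
eef_rot: [-0.258, 0.661, 0.259, 0.655]
ft_force: [0.0, -0.4, -0.2]
width: 0.0207
```

```bash
cat > nest.py <<'E'
from h import *
import sys
fn=sys.argv[1]
s=read_state();im=camera("wrist")[:,:,::-1].copy();cm=cam("wrist",s)
delta(st(-.01,0,.14),132.3,s)
np.savez(fn+".npz",p=s["ee_pos"],q=s["eef_rot"])
cv2.imwrite(fn+"_raw.png",im)
for X in [(-.095,.055),(-.095,-.055)]:
    q=proj(cm,st(*X,.019))[0];print("corner",X,q.round(1));cv2.drawMarker(im,tuple(int(v) for v in q.round()),(255,0,255),0,9)
for x in(-.048,-.032,.012,.028):
  for y in(-.02,.02):
    q=proj(cm,st(x,y,.031))[0];cv2.drawMarker(im,tuple(int(v) for v in q.round()),(0,255,0),0,7)
cv2.imwrite(fn+".png",im)
E
python3 nest.py pics/n1
```

```text
t 15.92 pos [0.4975 0.117  0.1352] R rows x,y,z [[-0.009, -0.002, -1.0], [-0.681, 0.732, 0.004], [0.732, 0.681, -0.008]] q7 1.98 w 0.0207 F [ 0.  -0.4 -0.2]
turn units [ 0.014 -0.01  -0.005] deg [ 0.6 -0.4 -0.2]
shift units now-axes [-0.19 -0.12 -0.03]  after-turn axes [-0.19 -0.12 -0.03]
corner (-0.095, 0.055) [411.1 101.9]
corner (-0.095, -0.055) [222.3  99.8]
```

View pics/n1.png

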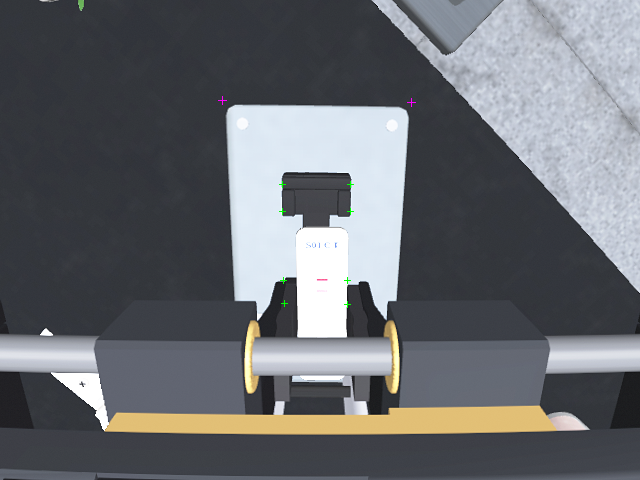

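Run:
```python
from h import *
im=cv2.imread("pics/n1_raw.png")[90:290,210:430]
im=cv2.convertScaleAbs(im,alpha=1.0);g=(255*(im/255.)**.5).astype(np.uint8)
cv2.imwrite("pics/n1c.png",cv2.resize(g,None,fx=3,fy=3,interpolation=cv2.INTER_CUBIC))
```

```text
(no output)
```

View pics/n1c.png

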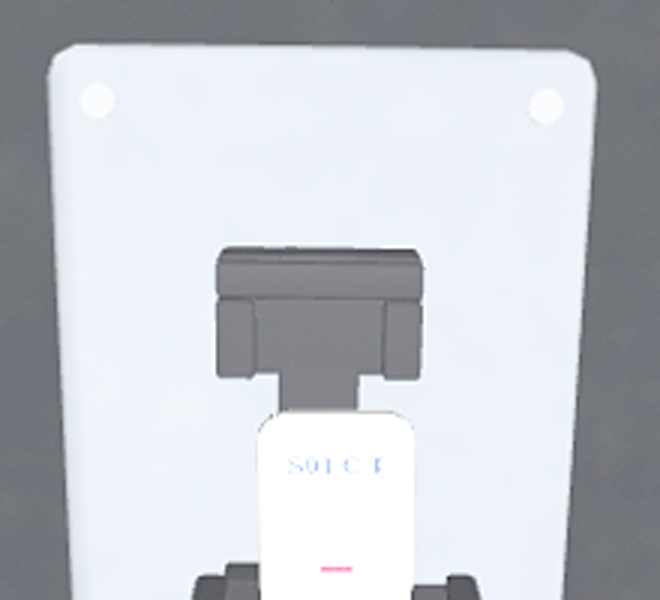

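Run:
```python
from h import *
d=np.load("pics/n1.npz");s=dict(ee_pos=d["p"],eef_rot=d["q"]);cm=cam("wrist",s)
def S(px,z):
    P=plane(cm,px,z)[:,:2]-C;return np.c_[P@EX,P@EY].round(4)*1000
print("tcp stand",((s["ee_pos"][:2]-C)@EX*1000).round(1),((s["ee_pos"][:2]-C)@EY*1000).round(1))
print("inner front lip / lipends z.0345", S([(316.5,189.3),(294.7,203),(338.3,203),(285,215.7),(348,215.7)],.0345))
print("block outer", S([(282.5,203),(350.5,203)],.0345))
print("floor z",S([(303.5,214.5),(329.5,214.5)],.031))
print("plate side",S([(210+57/3,90+200/3),(210+592/3,90+200/3)],.019), S([(317,105)],.019))
# cassette end
zt=s["ee_pos"][2]-.0246+.005
print("cassette end/sides",S([(210+335/3,90+411/3),(210+258/3,90+500/3),(210+412/3,90+500/3)],zt))
```

```text
tcp stand -9.2 3.0
inner front lip / lipends z.0345 [[-45.5   0.3]
 [-37.3 -12.3]
 [-37.6  13. ]
 [-29.7 -18. ]
 [-30.   18.9]]
block outer [[-37.3 -19.4]
 [-37.6  20.1]]
floor z [[-29.7  -7.3]
 [-29.8   8.1]]
plate side [[-62.2 -52.5]
 [-63.3  54.8]] [[-92.5   0.1]]
cassette end/sides [[-44.8   2.9]
 [-32.4  -7.2]
 [-32.6  13.3]]
```

```bash
sed -i 's/^EX=np.array.*/&\nC=C+.0023*EX+.0003*EY/' h.py; sed -i 's/^C=C+.0023\*EX+.0003\*EY$/C=C+.0023*EX+.0003*np.array([-EX[1],EX[0]])/' h.py
cat > g.py <<'E'
from h import *
import sys
a=[float(v) for v in sys.argv[1:]]
delta(st(a[0],a[1],a[2]),132.3)
E
python3 g.py -.0095 0 .075
```

```text
t 15.97 pos [0.4974 0.1166 0.1351] R rows x,y,z [[-0.009, -0.002, -1.0], [-0.681, 0.732, 0.004], [0.732, 0.681, -0.008]] q7 1.98 w 0.0205 F [ 1.  -0.7 -0.1]
turn units [ 0.014 -0.01  -0.005] deg [ 0.6 -0.5 -0.2]
shift units now-axes [ 2.4  -0.11  0.11]  after-turn axes [ 2.41 -0.1   0.09]
```

Emit:
{"fn": "arm_command", "kwargs": {"targets": [0.014,-0.01,-0.005,0.3,-0.11,0.11,0,0,0,0,0.3,0,0,0,0,0,0,0.3,0,0,0,0,0,0,0.3,0,0,0,0,0,0,0.3,0,0,0,0,0,0,0.3,0,0,0,0,0,0,0.3,0,0,0,0,0,0,0.2,0,0,0,0,0,0,0,0,0,0,0,0,0,0,0,0,0]}}

```text
time: 16.8
ee_pos: [0.5005, 0.113, 0.0698]
eef_rot: [-0.254, 0.661, 0.253, 0.659]
ft_force: [0.0, -0.3, -0.2]
width: 0.0205
```

```bash
python3 g.py -.0095 0 .065
```

```text
t 16.80 pos [0.5005 0.113  0.0698] R rows x,y,z [[-0.002, -0.002, -1.0], [-0.669, 0.743, 0.0], [0.743, 0.669, -0.003]] q7 1.97 w 0.0205 F [ 0.  -0.3 -0.2]
turn units [-0.007 -0.004 -0.001] deg [-0.3 -0.2 -0. ]
shift units now-axes [0.19 0.09 0.1 ]  after-turn axes [0.19 0.09 0.1 ]
```

Emit:
{"fn": "arm_command", "kwargs": {"targets": [-0.007,-0.004,0,0.1,0.09,0.1,0,0,0,0,0,0,0,0,0,0,0,0,0,0,0,0,0,0,0,0,0,0]}}

```text
time: 17.13
ee_pos: [0.5015, 0.1171, 0.0679]
eef_rot: [-0.255, 0.659, 0.256, 0.66]
ft_force: [-0.0, 0.4, -0.6]
width: 0.0201
```

```bash
python3 g.py -.0095 0 .057; python3 nest.py pics/n2
python3 - <<'E'
import cv2
im=cv2.imread("pics/n2_raw.png")[60:400,200:440];g=(255*(im/255.)**.5).astype("uint8")
cv2.imwrite("pics/n2c.png",cv2.resize(g,None,fx=1.75,fy=1.75,interpolation=cv2.INTER_CUBIC))
E
```

```text
t 17.13 pos [0.5015 0.1171 0.0679] R rows x,y,z [[0.002, 0.001, -1.0], [-0.674, 0.739, -0.0], [0.739, 0.674, 0.002]] q7 1.97 w 0.0201 F [-0.   0.4 -0.6]
turn units [0.001 0.003 0.   ] deg [0.1 0.1 0. ]
shift units now-axes [ 0.44 -0.   -0.04]  after-turn axes [ 0.44 -0.   -0.04]
t 17.13 pos [0.5015 0.1171 0.0679] R rows x,y,z [[0.002, 0.001, -1.0], [-0.674, 0.739, -0.0], [0.739, 0.674, 0.002]] q7 1.97 w 0.0201 F [-0.   0.4 -0.6]
turn units [0.001 0.003 0.   ] deg [0.1 0.1 0. ]
shift units now-axes [-2.88 -0.   -0.05]  after-turn axes [-2.88 -0.   -0.06]
corner (-0.095, 0.055) [449.9  93.6]
corner (-0.095, -0.055) [192.4  93.4]
```

View pics/n2c.png

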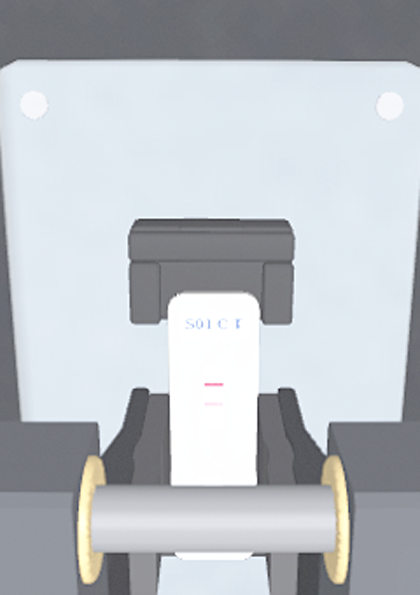

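Run:
```python
from h import *
d=np.load("pics/n2.npz");s=dict(ee_pos=d["p"],eef_rot=d["q"]);cm=cam("wrist",s)
def S(px,z):
    P=plane(cm,px,z)[:,:2]-C;return (np.c_[P@EX,P@EY]*1000).round(1).tolist()
f=lambda x,y:((x+.5)/1.75-.5+200,(y+.5)/1.75-.5+60)
print("lip",S([f(213,261),f(162,290),f(263,290)],.0345),"ends",S([f(145,323),f(280,323)],.0345))
print("cas",S([f(214,291),f(168,350),f(260,350)],.0483))
```

```text
lip [[-48.0, 0.2], [-40.7, -12.2], [-40.8, 12.3]] ends [[-32.3, -16.5], [-32.3, 16.7]]
cas [[-44.3, 0.4], [-30.3, -10.1], [-30.3, 10.9]]
```

Emit:
{"fn": "arm_command", "kwargs": {"targets": [0,0,0,0.15,-0.01,-0.06,0,0,0,0,0.15,0,0,0,0,0,0,0.1,0,0,0,0,0,0,0,0,0,0,0,0,0,0,0,0,0]}}

```text
time: 17.6
ee_pos: [0.5008, 0.1156, 0.0573]
eef_rot: [-0.255, 0.658, 0.256, 0.66]
ft_force: [-0.2, 0.1, 0.4]
width: 0.0206
```

```bash
python3 g.py -.0102 0 .056
```

```text
t 17.60 pos [0.5008 0.1156 0.0573] R rows x,y,z [[0.003, 0.001, -1.0], [-0.674, 0.739, -0.001], [0.739, 0.674, 0.003]] q7 1.97 w 0.0206 F [-0.2  0.1  0.4]
turn units [0.001 0.004 0.001] deg [0.  0.2 0. ]
shift units now-axes [ 0.05  0.02 -0.01]  after-turn axes [ 0.05  0.02 -0.01]
```

Emit:
{"fn": "arm_command", "kwargs": {"targets": [0,0,0,0.05,0.02,0,0,0,0,0,0,0,0,0,0,0,0,0,0,0,0.35,0,0,0,0,0,0,0.35,0,0,0,0,0,0,0.4,0,0,0,0,0,0,0.4,0,0,0,-0.2,0,0,0.4,0,0,0,-0.6,0,0,0.4,0,0,0,-0.8,0,-0.1,0.4,0,0,0,-0.8,0,-0.1,0.4,0,0,0,-0.8,0,-0.1,0.4,0,0,0,0,0,0,0.4]}}

```text
time: 18.6
ee_pos: [0.4937, 0.1107, 0.1401]
eef_rot: [-0.255, 0.659, 0.256, 0.66]
ft_force: [1.0, 0.4, 0.4]
width: 0.0348
```

```bash
python3 nest.py pics/n3
python3 - <<'E'
import cv2
im=cv2.imread("pics/n3_raw.png")[60:400,200:440];g=(255*(im/255.)**.5).astype("uint8")
cv2.imwrite("pics/n3c.png",cv2.resize(g,None,fx=1.75,fy=1.75,interpolation=cv2.INTER_CUBIC))
E
```

```text
t 18.60 pos [0.4937 0.1107 0.1401] R rows x,y,z [[0.0, 0.001, -1.0], [-0.674, 0.739, 0.0], [0.739, 0.674, 0.001]] q7 1.99 w 0.0348 F [1.  0.4 0.4]
turn units [ 0.002  0.001 -0.001] deg [ 0.1  0.1 -0. ]
shift units now-axes [ 0.   -0.02  0.34]  after-turn axes [ 0.   -0.02  0.34]
corner (-0.095, 0.055) [412.4 115.5]
corner (-0.095, -0.055) [228.2 115.4]
```

View pics/n3c.png

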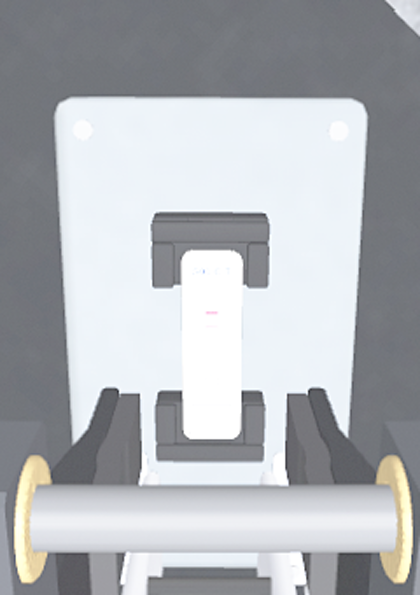

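Cassette lies flat within all lips (front lip crop row 242, cassette 250–439, back lip 444). Check the tab's position in the last scene picture.

Run:
```python
from h import *
im=camera("scene")[:,:,::-1].copy();cm=cam("scene")
h=cv2.cvtColor(im,cv2.COLOR_BGR2HSV);m=cv2.inRange(h,(5,150,120),(20,255,255));m[:, :200]=0;m[:,300:]=0;m[:120]=0;m[300:]=0
N,l,stt,ce=cv2.connectedComponentsWithStats(m)
print([(stt[i].tolist(),ce[i].round(1)) for i in range(1,N) if stt[i][4]>10])
for th in(1.9,2.0,2.1):
    for r in(.118,.150):
        print(th,r,proj(cm,st(.072-r*np.cos(th),0,.09+r*np.sin(th))).round(1))
cv2.imwrite("pics/s5.png",cv2.resize(im[100:300,150:400],None,fx=3,fy=3))
delta(st(.03,0,.29),132.3)
print(read_state()["joint_positions"].round(2))
```

```text
[]
1.9 0.118 [[240.4 174.4]]
1.9 0.15 [[238.  161.4]]
2.0 0.118 [[240.2 172.7]]
2.0 0.15 [[237.7 159.4]]
2.1 0.118 [[240.  171.5]]
2.1 0.15 [[237.6 158. ]]
t 18.70 pos [0.4926 0.1105 0.137 ] R rows x,y,z [[-0.003, 0.0, -1.0], [-0.674, 0.739, 0.002], [0.739, 0.674, -0.002]] q7 1.99 w 0.0346 F [ 0.4 -0.3 -0.4]
turn units [ 0.002 -0.002 -0.003] deg [ 0.1 -0.1 -0.1]
shift units now-axes [-6.12 -0.04  1.97]  after-turn axes [-6.12 -0.05  1.98]
[-0.22  0.17 -0.1   1.9   0.02  1.08  1.99]
```

View pics/s5.png

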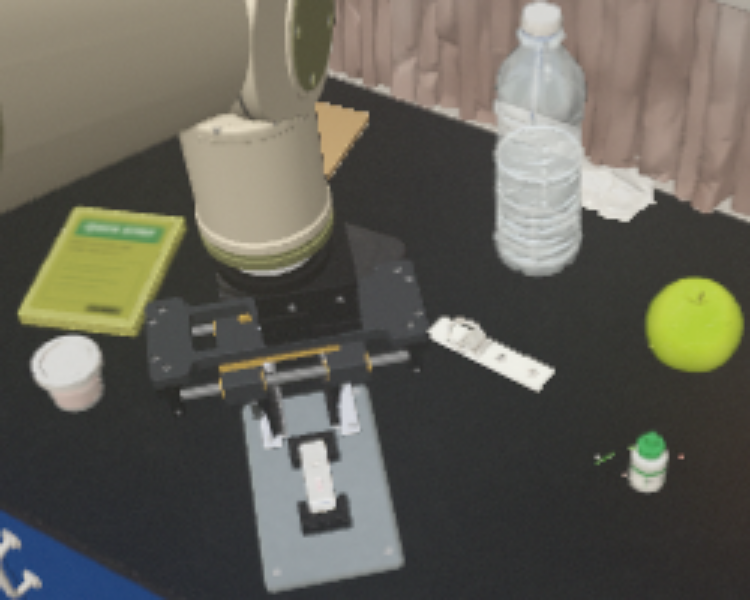

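Tab in the earlier picture (rows 159–172) agrees with θ = 2.0 (159.4–172.7). Rising.

Emit:
{"fn": "arm_command", "kwargs": {"targets": [0,0,0,-0.8,0,0,0.45,0,0,0,-0.8,0,0,0.45,0,0,0,-0.8,0,0,0.45,0,0,0,-0.8,0,0,0.45,0,0,0,-0.8,0,0,0.45,0,0,0,-0.8,0,0,0.45,0,0,0,-0.8,0,0,0.45,0,0,0,-0.5,0,0,0.45,0,-0.148,0,0,0,0,0.45,0,-0.148,0,0,0,0,0.45,0,-0.148,0,0,0,0,0.45,0,0,0,0,0,0,0.45]}}

```text
time: 19.7
ee_pos: [0.4899, 0.1114, 0.2836]
eef_rot: [-0.205, 0.539, 0.299, 0.76]
ft_force: [0.1, -1.2, -0.5]
width: 0.0392
```

```bash
cat > gt.py <<'E'
from h import *
import sys
a=[float(v) for v in sys.argv[1:]]  # stand x,z of TCP, tilt deg (approach leaning to +EX)
s=read_state();R=Ro.from_quat(s["eef_rot"]).as_matrix()
ex=np.r_[EX,0];ey=np.r_[EY,0];f=np.radians(a[2])
x=np.sin(f)*ex-np.cos(f)*np.array([0,0,1.]);G=np.c_[x,ey,np.cross(x,ey)]
w=Ro.from_matrix(R.T@G).as_rotvec()
d=st(a[0],0,a[1])-s["ee_pos"]
p=s["ee_pos"][:2]-C
print("t %.2f"%s["time"],"stand pos",(p@EX).round(4),(p@EY).round(4),s["ee_pos"][2].round(4),"width %.4f"%s["width"],"F",s["ft_force"].round(1))
print("q",s["joint_positions"].round(2),"turn",(w/np.radians(45)).round(3),"shift",(R.T@d/.025).round(2),"after",(G.T@d/.025).round(2))
E
python3 gt.py .112 .268 20
```

```text
t 19.70 stand pos -0.0209 0.0036 0.2836 width 0.0392 F [ 0.1 -1.2 -0.5]
q [-0.16 -0.15 -0.03  1.94 -0.22  1.07  2.2 ] turn [-0.001 -0.011 -0.015] shift [ 2.36 -0.17  4.8 ] after [ 2.4  -0.15  4.78]
```

Emit:
{"fn": "arm_command", "kwargs": {"targets": [0,-0.011,-0.015,0.25,-0.15,0.6,0.45,0,0,0,0.25,0,0.6,0.45,0,0,0,0.25,0,0.6,0.45,0,0,0,0.25,0,0.6,0.45,0,0,0,0.25,0,0.6,0.45,0,0,0,0.25,0,0.6,0.45,0,0,0,0.25,0,0.5,0.45,0,0,0,0.2,0,0.3,0.45,0,0,0,0,0,0,0.45]}}

```text
time: 20.45
ee_pos: [0.5828, 0.1934, 0.266]
eef_rot: [-0.208, 0.545, 0.294, 0.757]
ft_force: [-0.8, -1.2, -0.6]
width: 0.039
```

```bash
python3 gt.py .112 .268 20
python3 - <<'E'
from h import *
s=read_state();im=camera("wrist")[:,:,::-1].copy();cm=cam("wrist",s)
for r in(.118,.150):
    q=proj(cm,st(.072-r*np.cos(2.),0,.09+r*np.sin(2.)))[0];print(q);cv2.circle(im,(int(q[0]),int(q[1])),4,(255,0,255),1)
cv2.imwrite("pics/w7.png",im)
cv2.imwrite("pics/s7.png",cv2.resize(camera("scene")[0:300,100:400,::-1],None,fx=2,fy=2))
E
```

```text
t 20.45 stand pos 0.103 0.0018 0.266 width 0.0390 F [-0.8 -1.2 -0.6]
q [-0.23  0.1  -0.1   1.73 -0.14  1.02  2.04] turn [-0.004 -0.031 -0.006] shift [ 0.04 -0.07  0.37] after [ 0.05 -0.07  0.37]
[317.32427747 257.17627491]
[317.38699936 315.05316691]
```

View pics/w7.png

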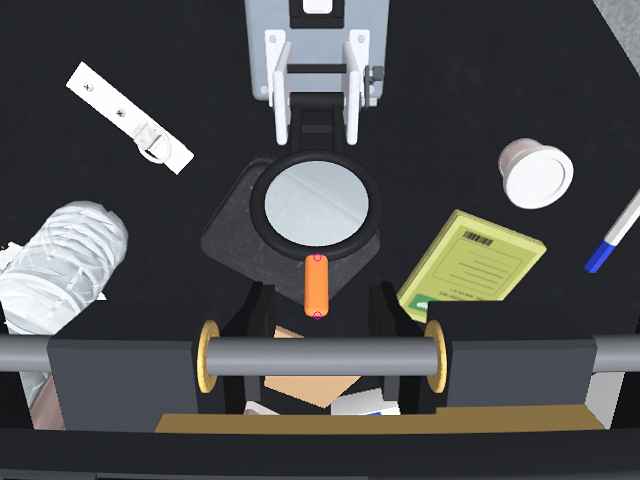

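View pics/s7.png

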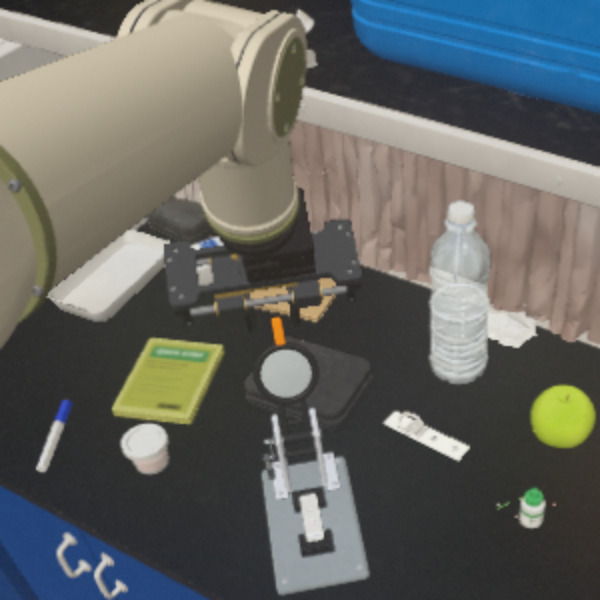

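Run:
```python
from h import *
s=read_state();R=Ro.from_quat(s["eef_rot"]).as_matrix();cm=cam("scene");ct=cam("top")
for L in(.1,.15,.2,.25,.3,.35):
    p=s["ee_pos"]-L*R[:,0];print(L,p.round(3),proj(cm,p).round(),proj(ct,p).round())
cv2.imwrite("pics/t7.png",camera("top")[60:360,100:500,::-1])
```

```text
0.1 [0.559 0.17  0.361] [[231. 128.]] [[204. 211.]]
0.15 [0.547 0.159 0.409] [[228. 112.]] [[205. 212.]]
0.2 [0.535 0.148 0.456] [[225.  94.]] [[206. 213.]]
0.25 [0.524 0.138 0.504] [[221.  74.]] [[207. 215.]]
0.3 [0.512 0.127 0.551] [[217.  52.]] [[209. 216.]]
0.35 [0.5   0.116 0.598] [[212.  26.]] [[210. 218.]]
```

View pics/t7.png

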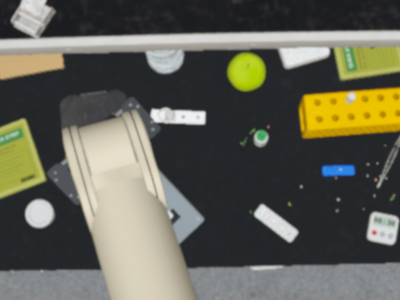

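Clear of the shelf. Now go down around the tab.

Emit:
{"fn": "arm_command", "kwargs": {"targets": [0,-0.031,0,0.04,-0.07,0.37,0.45,0,0,0,0.25,0,0,0.45,0,0,0,0.25,0,0,0.45,0,0,0,0.25,0,0,0.45,0,0,0,0.25,0,0,0.45,0,0,0,0,0,0,0.45,0,0,0,0,0,0,0.45]}}

```text
time: 21.18
ee_pos: [0.5971, 0.2003, 0.2443]
eef_rot: [-0.203, 0.534, 0.294, 0.766]
ft_force: [-0.9, -0.8, -0.1]
width: 0.039
```

```bash
python3 gt.py .1255 .2305 20
```

```text
t 21.18 stand pos 0.1182 -0.0028 0.2443 width 0.0390 F [-0.9 -0.8 -0.1]
q [-0.23  0.14 -0.1   1.74 -0.16  0.94  2.04] turn [-0.009  0.005 -0.001] shift [0.62 0.11 0.08] after [0.62 0.11 0.09]
```

Emit:
{"fn": "arm_command", "kwargs": {"targets": [-0.009,0.005,0,0.25,0.11,0.08,0.45,0,0,0,0.25,0,0,0.45,0,0,0,0.1,0,0,0.45,0,0,0,0,0,0,0.45]}}

```text
time: 21.52
ee_pos: [0.6007, 0.208, 0.2295]
eef_rot: [-0.207, 0.535, 0.296, 0.764]
ft_force: [0.0, 0.7, -0.8]
width: 0.039
```

```bash
python3 gt.py .1255 .2305 20;  python3 - <<'E'
from h import *
cv2.imwrite("pics/w8.png",camera("wrist")[:,:,::-1])
E
```

```text
t 21.52 stand pos 0.126 0.0005 0.2295 width 0.0390 F [ 0.   0.7 -0.8]
q [-0.24  0.16 -0.11  1.75 -0.15  0.92  2.04] turn [ 0.001 -0.    -0.001] shift [-0.04 -0.02 -0.01] after [-0.04 -0.02 -0.01]
```

View pics/w8.png

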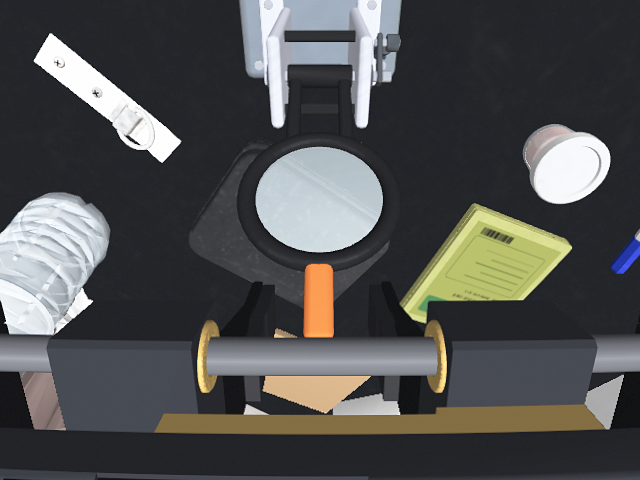

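Emit:
{"fn": "arm_command", "kwargs": {"targets": [0,0,0,0,-0.02,0,0.2,0,0,0,0,0,0,0,0,0,0,0,0,0,0,0,0,0,0,0,0,0,0,0,0,0,0,0,0,0,0,0,0,0,0,0], "newtons": 10}}

```text
time: 22.07
ee_pos: [0.6016, 0.2069, 0.2306]
eef_rot: [-0.207, 0.535, 0.296, 0.764]
ft_force: [0.6, -0.5, -1.1]
width: 0.0119
```

```bash
python3 gt.py .1255 .2305 20;  python3 - <<'E'
import numpy as np
r=.14;th=np.linspace(2.0,.7,12);x=-r*np.cos(th);z=r*np.sin(th);dx=np.diff(x)/.025;dz=np.diff(z)/.025
print(np.c_[th[1:],.342*dx-.94*dz,.94*dx+.342*dz].round(2))
print(.072+x-.0048, .09+z+.0132)
E
```

```text
t 22.07 stand pos 0.126 -0.0009 0.2306 width 0.0119 F [ 0.6 -0.5 -1.1]
q [-0.24  0.16 -0.1   1.75 -0.15  0.92  2.04] turn [0.    0.001 0.001] shift [-0.    0.04 -0.02] after [-0.    0.04 -0.02]
[[ 1.88 -0.44 -0.5 ]
 [ 1.76 -0.37 -0.55]
 [ 1.65 -0.31 -0.59]
 [ 1.53 -0.24 -0.62]
 [ 1.41 -0.16 -0.64]
 [ 1.29 -0.08 -0.66]
 [ 1.17 -0.01 -0.66]
 [ 1.05  0.07 -0.66]
 [ 0.94  0.15 -0.64]
 [ 0.82  0.22 -0.62]
 [ 0.7   0.3  -0.59]]
[ 0.12546056  0.11004443  0.09403059  0.07764244  0.06110862  0.04465977
  0.02852538  0.01293053 -0.00190723 -0.0157809  -0.02849692 -0.03987791] [0.23050164 0.23648299 0.24060495 0.24281001 0.24306742 0.24137358
 0.23775212 0.23225357 0.22495463 0.21595713 0.20538659 0.19339048]
```

Tab pinched (11.9 mm). Bringing it back along the arc, first half.

Emit:
{"fn": "arm_command", "kwargs": {"targets": [0,0,0,-0.44,0,-0.5,0,0,0,0,-0.37,0,-0.55,0,0,0,0,-0.31,0,-0.59,0,0,0,0,-0.24,0,-0.62,0,0,0,0,-0.16,0,-0.64,0,0,0,0,-0.08,0,-0.66,0,0,0,0,0,0,0,0]}}

```text
time: 22.65
ee_pos: [0.528, 0.1402, 0.2383]
eef_rot: [-0.207, 0.533, 0.296, 0.765]
ft_force: [3.6, 1.7, -7.7]
width: 0.0122
```

```bash
python3 gt.py .0285 .2378 20
```

```text
t 22.65 stand pos 0.0267 -0.0007 0.2383 width 0.0122 F [ 3.6  1.7 -7.7]
q [-0.17 -0.04 -0.07  1.94 -0.21  0.94  2.17] turn [0.001 0.007 0.001] shift [0.04 0.03 0.06] after [0.04 0.03 0.06]
```

Emit:
{"fn": "arm_command", "kwargs": {"targets": [0,0,0,0.05,0,-0.6,0,0,0,0,0.1,0,-0.66,0,0,0,0,0.17,0,-0.64,0,0,0,0,0.24,0,-0.62,0,0,0,0,0.28,0,-0.5,0,0,0,0,0,0,0,0]}}

```text
time: 23.15
ee_pos: [0.4819, 0.0985, 0.1964]
eef_rot: [-0.207, 0.529, 0.297, 0.768]
ft_force: [6.5, 3.7, -7.3]
width: 0.0118
```

```bash
python3 gt.py -.036 .198 20
python3 - <<'E'
from h import *
cv2.imwrite("pics/s9.png",cv2.resize(camera("scene")[100:300,150:400,::-1],None,fx=3,fy=3))
E
```

```text
t 23.15 stand pos -0.0355 -0.0005 0.1964 width 0.0118 F [ 6.5  3.7 -7.3]
q [-0.13 -0.12 -0.03  2.11 -0.26  0.86  2.29] turn [0.004 0.018 0.004] shift [-0.07  0.02  0.  ] after [-0.07  0.02  0.  ]
```

View pics/s9.png

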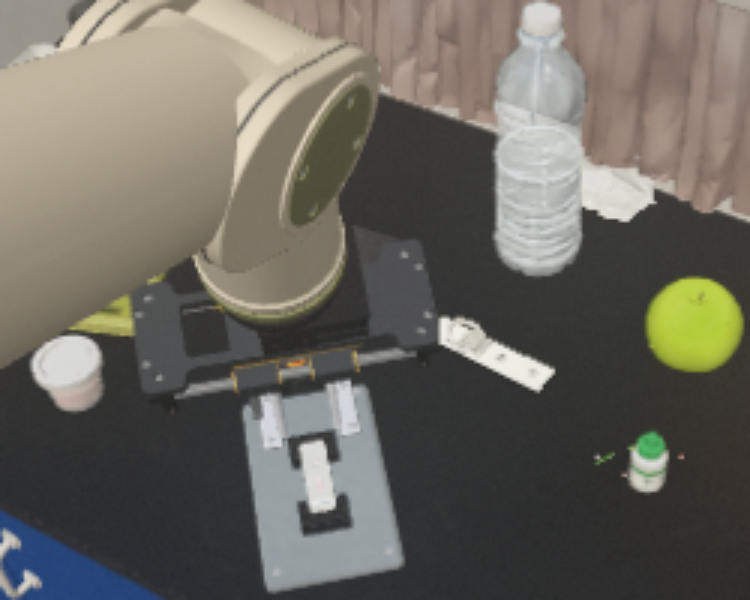

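Loupe is at about 0.73 rad, below the snap point. Let go and back off.

Emit:
{"fn": "arm_command", "kwargs": {"targets": [0,0,0,0,0,0,0.6,0,0,0,0,0,0,0.6,0,0,0,0,0,0,0.6,0,0,0,-0.2,0,0,0.6,0,0,0,-0.5,0,0,0.6,0,0,0,-0.8,0,0,0.6,0,0,0,-0.8,0,0,0.6,0,0,0,-0.8,0,0,0.6,0,0,0,-0.8,0,0,0.6,0,0,0,0,0,0,0.6]}}

```text
time: 24.03
ee_pos: [0.4582, 0.0778, 0.2978]
eef_rot: [-0.209, 0.526, 0.298, 0.769]
ft_force: [0.8, -0.4, 0.8]
width: 0.0519
```

```bash
python3 gt.py -.036 .198 20
python3 - <<'E'
from h import *
s=read_state();im=camera("wrist")[:,:,::-1].copy();cm=cam("wrist",s)
for r in(.118,.150):
    q=proj(cm,st(.072-r,0,.094))[0];print(q);cv2.circle(im,(int(q[0]),int(q[1])),4,(255,0,255),1)
cv2.imwrite("pics/w10.png",im)
cv2.imwrite("pics/s10.png",cv2.resize(camera("scene")[100:300,150:400,::-1],None,fx=3,fy=3))
E
```

```text
t 24.03 stand pos -0.0669 0.0001 0.2978 width 0.0519 F [ 0.8 -0.4  0.8]
q [-0.11 -0.26 -0.01  2.01 -0.23  1.1   2.27] turn [0.011 0.023 0.006] shift [ 4.17  0.02 -0.28] after [ 4.17 -0.   -0.2 ]
[322.90857886 144.23508569]
[323.24065995 104.52147117]
```

View pics/s10.png

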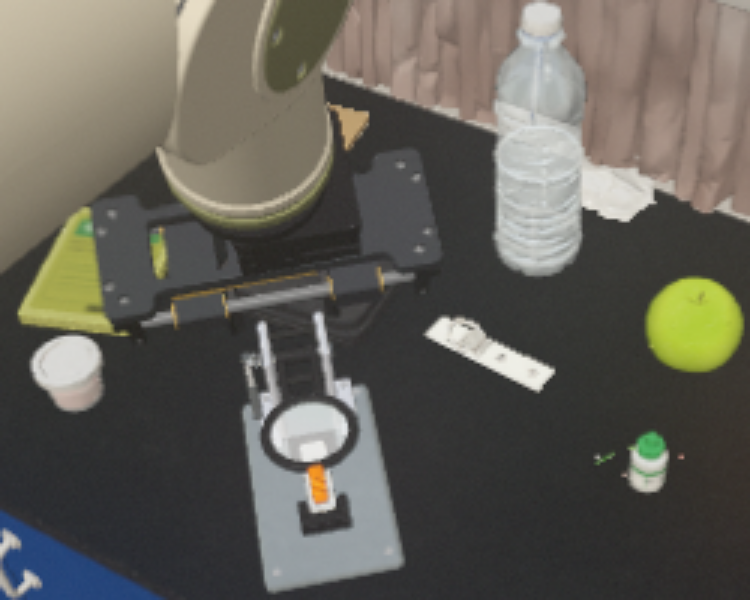

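View pics/w10.png

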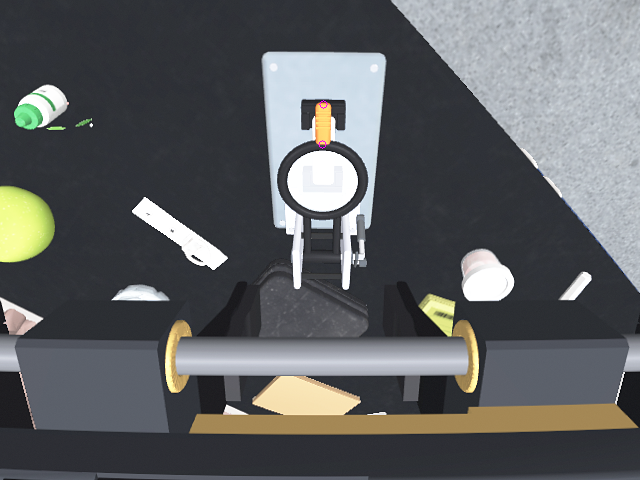

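Loupe fully down: the tab lies at its predicted level position (323, 104–144), with the cassette in the nest beneath it. I'll wait half a second, then do a last comparison and hand in.

Emit:
{"fn": "arm_command", "kwargs": {"targets": [0,0,0,0,0,0,0.6,0,0,0,0,0,0,0.6,0,0,0,0,0,0,0.6,0,0,0,0,0,0,0.6,0,0,0,0,0,0,0.6,0,0,0,0,0,0,0.6]}}

```text
time: 24.63
ee_pos: [0.4568, 0.0793, 0.2903]
eef_rot: [-0.208, 0.53, 0.299, 0.765]
ft_force: [0.1, -0.3, 1.1]
width: 0.0521
```

Run:
```python
from h import *
a=cv2.imread("pics/scene0.png");b=camera("scene")[:,:,::-1].copy()
for n,(x0,y0,x1,y1) in dict(bottle=(355,240,377,268),timer=(412,352,462,400),cup=(158,208,190,242),stand=(228,200,290,300)).items():
    print(n,np.abs(a[y0:y1,x0:x1].astype(int)-b[y0:y1,x0:x1]).mean().round(2))
im=camera("wrist")[40:240,240:410,::-1];cv2.imwrite("pics/w11.png",cv2.resize(im,None,fx=3,fy=3,interpolation=cv2.INTER_CUBIC))
```

```text
bottle 1.1
timer 1.16
cup 2.16
stand 4.07
```

View pics/w11.png

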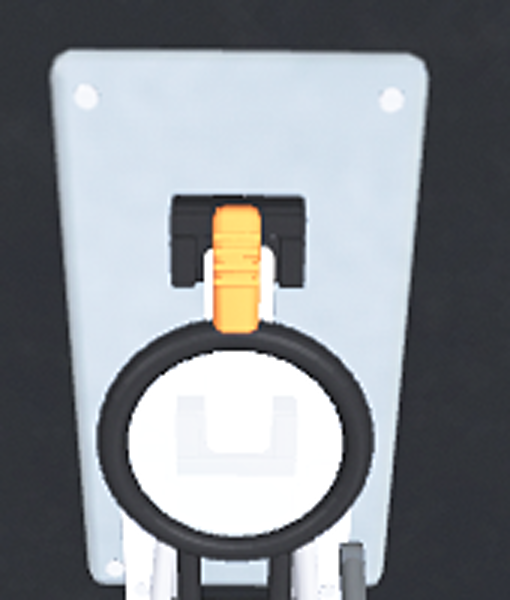

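The cassette sits between the lips at both ends, the loupe is down, and the bottle, timer and cup show no change.

```bash
python3 -c "
from bench import *
print(close_job())"
```

```text
the job is handed in; nothing more can be done
None
```

The job is done and handed in at about 25 s of the 67 s allowed. I don't know the verdict, because handing in reports none.

- **Loupe up:** I pinched the tab and carried it along its arc to about 1.3 rad. It sprang up and stayed there; the scene picture matched the 2.0 rad stop.
- **Cassette:** I took the small white cassette, which measured 69 x 21 mm; the other white ones were 102 x 32 and 95 x 27 mm. I laid it face up in the nest.
- **Loupe down:** I brought the tab back to about 0.73 rad and let go, and the loupe sprang down.

**Last checks:**
- The tab lies at its level position.
- The cassette sits between the corner lips at both ends.
- The bottle, timer and cup look unchanged in the scene camera.
- The gripper is about 0.18 m clear above the stand, touching nothing.

**What disagreed:**
- My first stand position was about 2 mm off along its length. I corrected it from the wrist camera before placing the cassette.
- The arm drifted up to about 12 mm sideways in fast vertical moves, so I corrected that before each grasp and before placing the cassette.
- The wrist force reached about 10 N while I moved the loupe, more than the 2 N named for the tab but well under the limits.

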